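Roll a milling disc into the loader bay

ROBOT

A 6-joint arm with a two-finger parallel gripper is mounted at the origin on the work surface. World frame = base frame: x ahead of the robot, y to its left, z up, the work surface at z = 0. Lengths are in m, angles in degrees, forces in N, time in s.
With the tool pointing down it reaches from about 0.25 to 0.725 m from the base axis. Payload 9.7 kg.
Tool frame: the origin (TCP) lies midway between the tips of the shut fingers; the grasp point (between the pads) lies 19 mm behind it; z points along the fingers, y is the direction in which the jaws open and shut (so a half turn about z gives the same grasp; the last joint's range is limited). The gripper opens to 85 mm and grips with 20 to 120 N. Pads are 22 mm wide; open, the fingers measure 114 mm over their backs; the gripper's body (76 mm by 85 mm) begins 54 mm behind the grasp point. The pads swing forward as they close: fully open they stand 13 mm farther back than shut.
Start: joints at [67.552, 4.979, 10.078, 95.1, 0, 90], TCP at [0.21, 0.508, 0.194] pointing down, gripper open.
Joint ranges: [-179.16, 179.16], [-48.56, 103.87], [-65.8, 70.77], [-126.05, 130.52], [-82.76, 87.17], [-180, 180]. Speed limits (degrees/s): [127.2, 127.2, 147.25, 180, 180, 180].

INTERFACE

Orientations are given as [roll, pitch, yaw] about the fixed x, y, z axes, in that order (R = Rz(yaw) Ry(pitch) Rx(roll)).
In Python, from workcell import bot, camera, recognise gives the robot as it stands. The module is installed in compiled form; this text tells all that it offers.
- The arm moves only by the tool apply_moves, never from a script. Its argument "targets" is one flat list of numbers, 7 for each row, row after row: the shift along the world's x, y, z in units of 30 mm (1.0 is 30 mm), then the turn, a rotation vector about the world's x, y, z in units of 6 degrees (1.0 is 6 degrees), then the opening, from 0 (shut) to 1 (fully open). A call has 1 to 5 rows; each row is the pose to reach, as a shift and turn from the pose commanded when the call began; what a row does not reach only later rows make up. A row lasts 1/10 s, in which the tool goes at most 50 mm and 8.59 degrees, less where a joint would pass 70% of its speed; a pose out of reach is approached as far as the arm can. A call with a gripper value outside its range is refused whole. The fingers move at their own pace and stop on an object; "newtons" is the grip in N (left out, the last holds). Time passes only in rows, so rows that repeat a pose let the fingers close. It gives the time, the measured TCP pose, the force and the opening at its end, in the units of the state.
- bot.get_obs(): the state, without advancing time (a new reading comes with each control period).
- camera(name): name is "scene" or "side" or "wrist"; returns a dict with "img" (384x512x3 uint8, red, green, blue), "intrinsics" (3x3 intrinsics, pixels), "origin" and "rotation" of the camera in the world. Camera axes: x right, y up, looking along -z (the intrinsics and any distortion apply to the point x, -y, -z); pixel columns grow to the right and rows downward; lengths in m; the calibration is good to about 2 mm. A picture is of the moment at which its call begins. There is no depth.
- bot.job_done(): hands the job in, once; it reports no verdict.
Trained networks look in the newest picture that a camera, given by its name, has taken for a name from the list of things; names that differ only in an ending like _2 or _b are one class to them, and where a whole thing is asked for, a point or a joint stands for the part that bears it (a point fixed in the world has none). Each returns a list of dicts, best first, with "conf" (0 to 1); they miss things now and then, are a little off and sometimes report something else, mostly with a low value. They report only what shows in the picture. A call takes as long as a camera call.
- recognise(query, camera): "box" ([left, top, right, bottom] in pixels, round what is visible of it).
The state is a dict: "time": time; "q": joint angles; "qd": joint speeds; "joint_efforts": joint torques, N m; "ee_pos": TCP position; "tcp_rot": TCP orientation; "wrist_force": force on the tool from outside, world axes, zero at the start; "torque": the same for the moment, N m; "opening": finger opening in m.
Only numpy, scipy, OpenCV 4.12 (cv2) and the standard library are available. Lean on these libraries where they do the work, as an engineer would, in place of code of your own. Each camera call takes 0.05 s, during which the arm holds its last target.

TASK

The ivory milling disc stands on its rim on the mat: turn it in line with the loader's feed bay, then roll it on its rim into the bay, without lifting it or letting it lean or fall over. Press it on gently until the black plate at the back of the bay is pushed fully home; the disc is brittle, so do not ram it, and do not push on the bay itself with the gripper. Let go and leave the disc standing upright in the bay, with the tins and the tooth model undisturbed.

Things in the scene. Friction and masses are not known exactly. Their poses are not given: they have to be found in the camera images.
- disc: Ivory ceramic disc, 98 mm across, 25 mm thick, 0.42 kg, on its rim on a mat whose top is 2 mm above the work surface. Origin: its centre. y: its axis, square to the faces, level while it stands. x, z: in its plane, turning as it rolls; at the start z is up and x the way it would roll, within 0.3 rad of the bay's x. Rolls easily, may coast some cm; topples if leaned over 14 deg. Friction about 0.6.
- dimple (a point): Small dark dimple, 9 mm wide, on both faces of the disc; this point lies midway between the faces, 38 mm from the disc's axis. Uppermost at the start, it shows how far the disc has rolled (half a turn takes 154 mm).
- bay: Grey bay fixed on the mat. Origin: middle of its mouth, at mat level; x points into it, z up. Grey cheeks 30 mm high, 31 mm apart inside, from x = 0 to 165 mm; before them flared lips as high open to about 60 mm at x = -40 mm. The mat is its floor. 12 mm high feet outside the cheeks, to 54 mm off the middle. Aluminium backstop behind the plate, 85 mm high; white housing 105 mm high from x = 205 mm.
- plate (a joint): Black plate at the back of the bay, 36 mm wide, 35 to 69 mm above the mat: how far it is pushed in, 0 (start) to 0.007 m (home, hard stop). It slides with a steady 3 N friction, no spring, and stays where left. Its depth differs each time and is not reported: untouched, its face is 128 to 152 mm inside the mouth. Find it by feel: some 3 N while it slides, then a steep rise at the stop.
- tin_a: Bystander: flat round metal wax tin, 60 mm diameter, 16 mm high; origin at the centre of its underside.
- tin_b: Bystander: a second tin like the first.
- model: Bystander: cream tooth model on a plinth, 85 x 65 mm, about 27 mm high; origin at the centre of its underside.

How it is judged (in metres and radians):
On the way, in this order (a step that is already met when the one before it is completed fails the run):
1. the disc has rolled about half a turn on its rim (the dimple is near the bottom), the plate not yet pressed (height (world z) of dimple below 0.03 m and angle between disc's own y axis and vertical between 1.32 and 1.82 rad and value of joint plate below 0.001 m).
2. the disc stands in the bay and has pushed the plate home (value of joint plate above 0.0055 m and x of disc in the frame of bay above 0.07 m), for 0.1 s.
At the end, for the whole second after the job is handed in: The plate is pushed in at least 5.5 of its 7 mm; the disc stands at rest (slower than 10 mm/s) in the bay, its centre at least 70 mm inside the mouth and within 8 mm of the middle line, its faces within 0.15 rad of upright (all of step 2 and y of disc in the frame of bay between -0.008 and 0.008 m and angle between disc's own y axis and vertical between 1.42 and 1.72 rad and linear speed of disc below 0.01 m/s); the robot touches nothing.
It fails at once if the disc is lifted more than 10 mm (height (world z) of disc above 0.061 m).
It fails at once if the disc leans more than 0.25 rad (angle between disc's own y axis and vertical below 1.32 rad or angle between disc's own y axis and vertical above 1.82 rad).
It fails at once if the disc is rammed: more than 25 N between the disc and the bay or its plate and backstop (contact force between disc and bay above 25 N).
It fails at once if the robot pushes on the bay with more than 10 N (contact force between the arm and bay above 10 N).
It fails at once if a bystander is moved more than 15 mm (distance of any of tin_a, tin_b, model from where it was at the start of the episode above 0.015 m).
It also fails if it takes over 58 s, if anything falls off the work surface, if the arm or the gripper's body presses on something with over 40 N, if the wrist force passes 120 N, or if a joint passes its speed limit or range.

## Working session

There is one attempt and no reset: what is moved stays moved. The work goes in short steps, Python scripts to look and compute and a tool call to move; the robot and the scene stay as the last step left them, time stands still between calls to the robot, and variables do not carry over. Pictures are saved under pics/ and viewed, and the job is handed in when it is done.

Besides the shell and the picture viewer there is one more tool, called after "Request:" by a JSON object that holds its "op" and its "data". apply_moves: Moves the arm, as the interface text tells. Its arguments: {"type":"object","properties":{"targets":{"type":"array"},"newtons":{"type":"number"}},"required":["targets"]}

```bash
ls; mkdir -p pics
cat > h.py <<'E'
import numpy as np, cv2
from workcell import bot, camera, recognise
def snap(name, fn, scale=1.5):
    c=camera(name); im=cv2.cvtColor(c["img"],cv2.COLOR_RGB2BGR)
    cv2.imwrite("pics/"+fn, cv2.resize(im,None,fx=scale,fy=scale,interpolation=cv2.INTER_CUBIC)); return c
def ray(c,u,v):
    K=np.array(c["intrinsics"]); p=np.linalg.inv(K)@[u,v,1]
    d=np.array([p[0],-p[1],-p[2]]); return np.array(c["origin"]), np.array(c["rotation"])@d
def onz(c,u,v,z):
    o,d=ray(c,u,v); return o+d*(z-o[2])/d[2]
def proj(c,P):
    P=np.atleast_2d(P); q=(P-np.array(c["origin"]))@np.array(c["rotation"]); p=np.c_[q[:,0],-q[:,1],-q[:,2]]@np.array(c["intrinsics"]).T
    return p[:,:2]/p[:,2:]
E
python3 - <<'E'
from h import *
print(bot.get_obs())
for n in ["scene","side","wrist"]:
    c=snap(n,n+"0.png"); print(n,c.keys(),c["intrinsics"],c["origin"],c["rotation"])
    for q in ["disc","dimple","bay","plate","tin_a","model"]:
        print(q,[(np.round(r["box"]),round(r["conf"],2)) for r in recognise(q,n)])
E
```

```text
pics
{'time': 0.0, 'q': array([6.75524818e+01, 5.01115981e+00, 1.00350354e+01, 9.50998753e+01,
       6.93573462e-04, 9.00008886e+01]), 'qd': array([-0.0429559 , -0.05955091, -0.08830183, -0.04276941,  0.06271706,
       -0.06895983]), 'joint_efforts': array([-2.12984771e-03, -5.20395219e+01,  4.64800608e+01,  1.65514107e-02,
       -3.10164060e-04, -6.54937651e-06]), 'ee_pos': array([0.20990063, 0.50807094, 0.19308774]), 'tcp_rot': array([-1.79924000e+02, -6.92394112e-04,  1.57551592e+02]), 'wrist_force': array([-0.69279358, -0.06105828,  0.08133723]), 'torque': array([ 0.02439648, -0.02287399, -0.02173802]), 'opening': 0.08524357434408393}
scene dict_keys(['img', 'intrinsics', 'origin', 'rotation']) [[480.99045734   0.         251.31804737]
 [  0.         480.99045734 189.16623096]
 [  0.           0.           1.        ]] [ 1.0829843  -0.12147993  0.90778262] [33.82750384  0.55891126 75.93497669]
disc [(array([145., 189., 198., 223.]), 0.7)]
dimple [(array([148., 191., 193., 218.]), 0.96)]
bay [(array([248., 125., 413., 216.]), 0.57)]
plate []
tin_a [(array([171., 255., 201., 283
[... 358 characters left out ...]
1622258]
disc [(array([293., 154., 342., 207.]), 0.76)]
dimple [(array([288., 154., 341., 207.]), 0.75)]
bay [(array([ 40., 218., 272., 382.]), 0.75)]
plate [(array([151., 263., 172., 292.]), 0.51), (array([ 39., 218., 270., 382.]), 0.5)]
tin_a [(array([166., 204., 197., 234.]), 0.71), (array([251., 162., 274., 183.]), 0.63)]
model [(array([225., 305., 284., 360.]), 0.66)]
wrist dict_keys(['img', 'intrinsics', 'origin', 'rotation']) [[326.15779295   0.         256.83734094]
 [  0.         326.15779295 192.77823093]
 [  0.           0.           1.        ]] [0.13431086 0.53928865 0.37433158] [-1.86910292e+01 -2.92619441e-02  6.74883402e+01]
disc []
dimple []
bay []
plate []
tin_a []
model []
```

```bash
python3 - <<'E'
s=open('h.py').read()
s=s.replace('''c=camera(name); im''','''c=cam(name); im''').replace('''def snap''','''from scipy.spatial.transform import Rotation as Rn
def cam(name):
    c=camera(name); c["rotation"]=Rn.from_euler('xyz',c["rotation"],degrees=True).as_matrix(); return c
def snap''')
open('h.py','w').write(s)
E
python3 - <<'E'
from h import *
c=cam("scene")
im=cv2.cvtColor(c["img"],cv2.COLOR_RGB2BGR)
cv2.imwrite("pics/sc_crop.png",cv2.resize(im[110:300,130:420],None,fx=2.7,fy=2.7,interpolation=cv2.INTER_CUBIC))
for r in recognise("tin_a","scene"):
    b=r["box"];print(onz(c,(b[0]+b[2])/2,(b[1]+b[3])/2,.008))
b=recognise("model","scene")[0]["box"];print(onz(c,(b[0]+b[2])/2,(b[1]+b[3])/2,.012))
E
```

```text
[0.65807103 0.06497048 0.008     ]
[ 0.65319333 -0.1592229   0.008     ]
[0.39693297 0.1339036  0.012     ]
```

View pics/scene0.png

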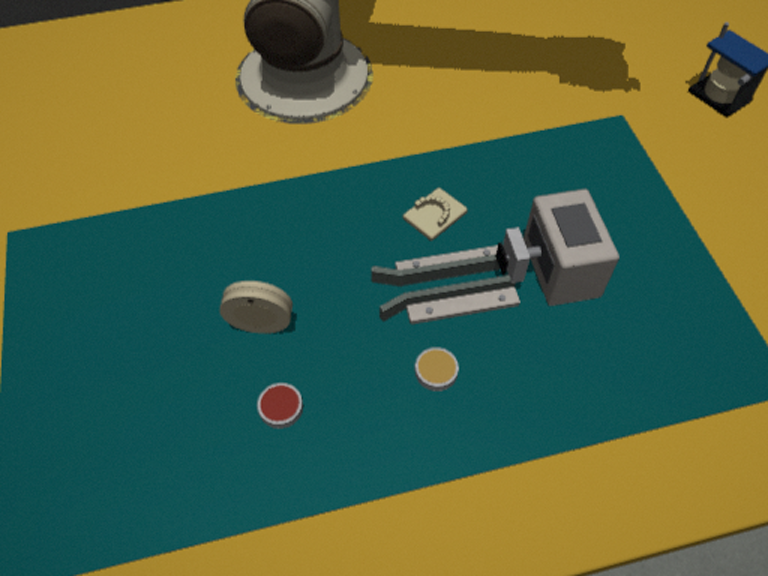

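View pics/side0.png

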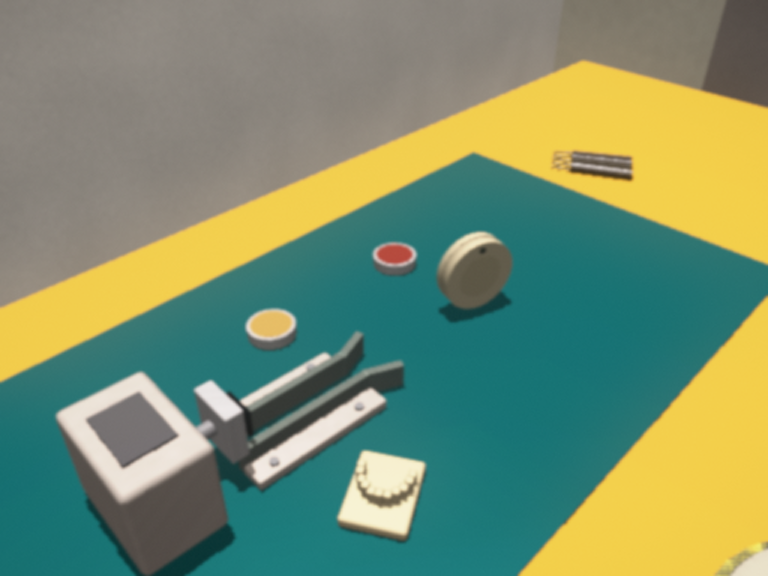

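View pics/sc_crop.png

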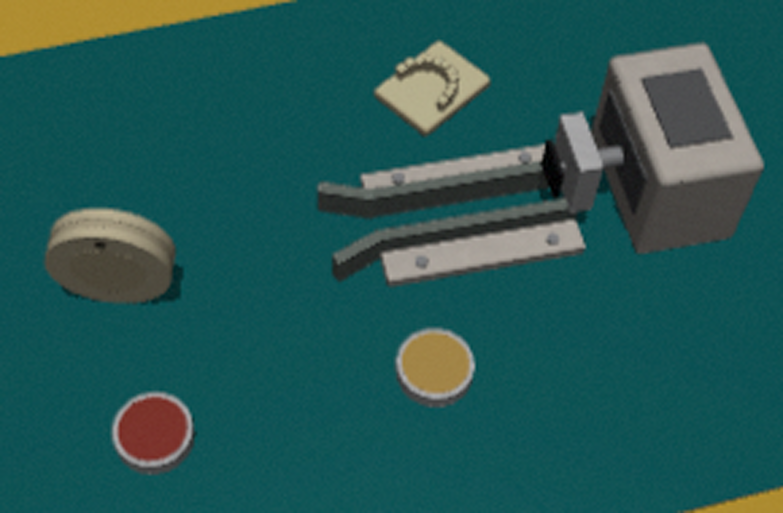

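Run:
```python
from h import *
c=cam("scene")
im=cv2.cvtColor(c["img"],cv2.COLOR_RGB2BGR)
def crop(im,x0,y0,x1,y1,f,fn):
    o=cv2.resize(im[y0:y1,x0:x1],None,fx=f,fy=f,interpolation=cv2.INTER_CUBIC)
    o=cv2.convertScaleAbs(o,alpha=1.6)
    for x in range(x0,x1,10): cv2.line(o,(int((x-x0)*f),0),(int((x-x0)*f),6 if x%50 else 20),(255,255,255),1)
    for y in range(y0,y1,10): cv2.line(o,(0,int((y-y0)*f)),(6 if y%50 else 20,int((y-y0)*f)),(255,255,255),1)
    cv2.imwrite("pics/"+fn,o)
crop(im,240,140,365,220,6,"c1.png")
crop(im,140,180,205,230,10,"c2.png")
c=cam("side")
im=cv2.cvtColor(c["img"],cv2.COLOR_RGB2BGR)
crop(im,125,215,275,330,5,"c3.png")
crop(im,285,148,350,212,9,"c4.png")
```

```text
(no output)
```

View pics/c1.png

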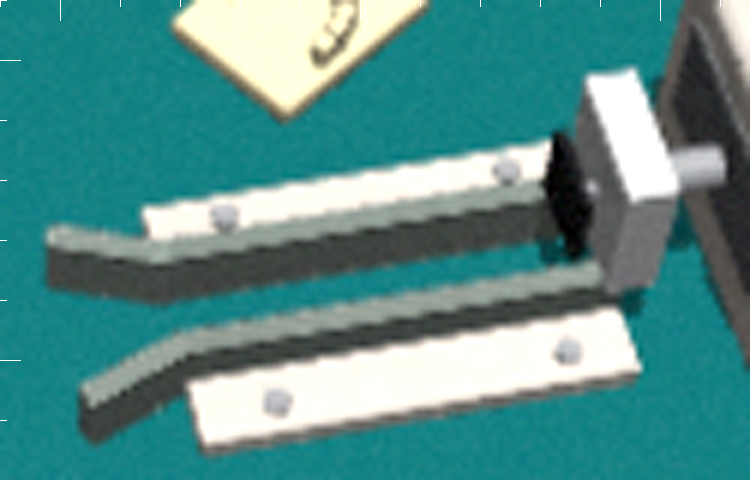

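View pics/c2.png

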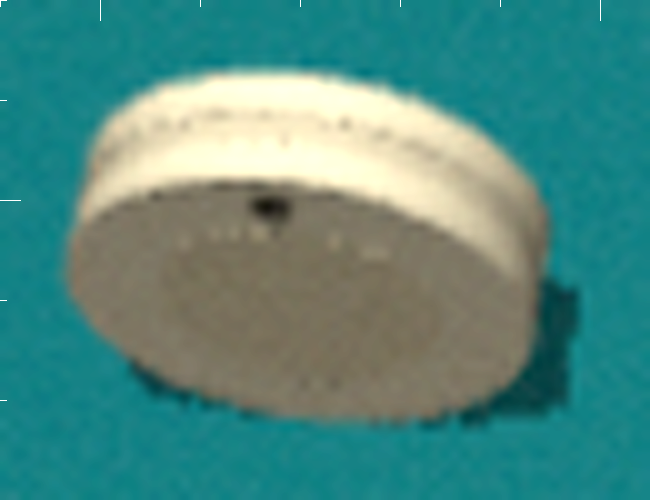

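View pics/c3.png

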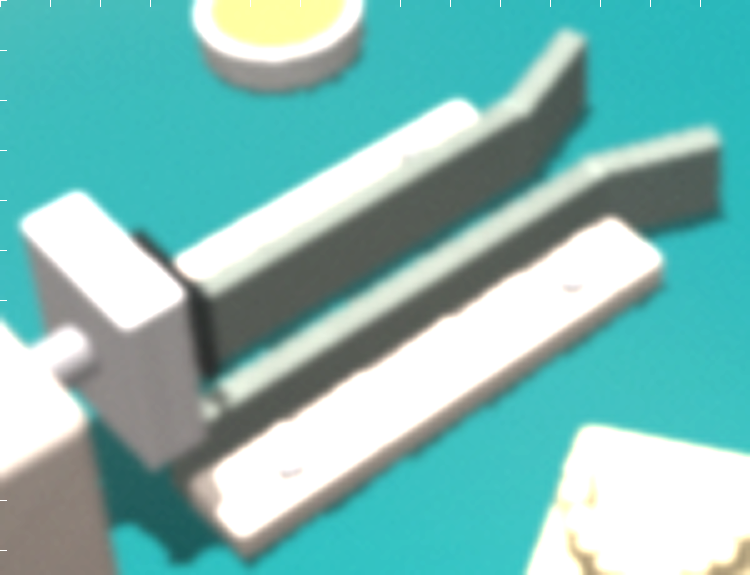

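View pics/c4.png

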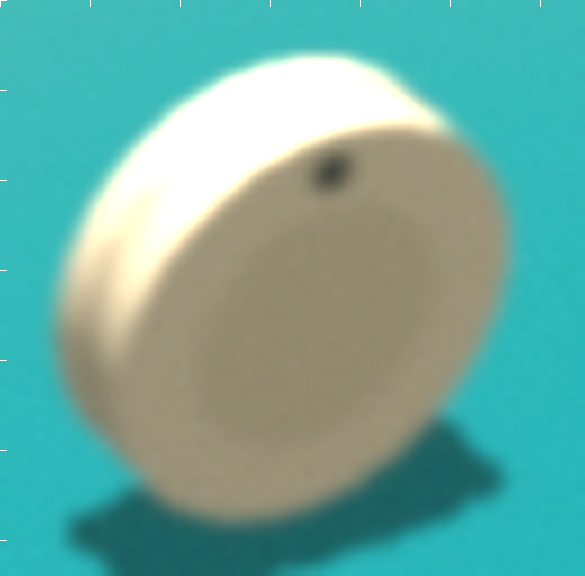

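```bash
cat >> h.py <<'E'
T=np.linspace(0,2*np.pi,120,endpoint=False)
def discpts(x,y,yaw,z=.051,lean=0,R=.049,h=.0125):
    # yaw: direction of disc x in world ; axis y
    ax=np.array([np.cos(yaw),np.sin(yaw),0]); ay=np.array([-np.sin(yaw)*np.cos(lean),np.cos(yaw)*np.cos(lean),np.sin(lean)]); az=np.cross(ax,ay)
    P=np.array([x,y,z])+R*(np.cos(T)[:,None]*ax+np.sin(T)[:,None]*az)
    return np.r_[P+h*ay,P-h*ay]
def polymask(uv,shape=(384,512)):
    m=np.zeros(shape,np.uint8); hull=cv2.convexHull(uv.astype(np.float32))[:,0]
    S=16; cv2.fillPoly(m,[np.round((hull)*S).astype(np.int32)],255,cv2.LINE_AA,4); return m.astype(float)/255
def discmask(im,box,pad=6):
    hsv=cv2.cvtColor(im,cv2.COLOR_RGB2HSV); m=((hsv[...,0]<60)).astype(np.uint8)
    z=np.zeros_like(m); l,t,r,b=[int(v) for v in box]; z[max(0,t-pad):b+pad,max(0,l-pad):r+pad]=1; m*=z
    n,lab,st,_=cv2.connectedComponentsWithStats(m); k=1+np.argmax(st[1:,4]); return (lab==k).astype(float)
def fitdisc(p0,cams,masks,free=3):
    from scipy.optimize import minimize
    def f(p):
        e=0
        for c,m in zip(cams,masks):
            e+=np.abs(polymask(proj(c,discpts(p[0],p[1],p[2],lean=p[3] if len(p)>3 else 0)))-m).sum()
        return e
    s=np.array([.005,.005,.1,.03][:len(p0)])
    sim=np.vstack([p0]+[np.array(p0)+s*np.eye(len(p0))[i] for i in range(len(p0))])
    r=minimize(f,p0,method='Nelder-Mead',options=dict(initial_simplex=sim,xatol=1e-5,fatol=.05,maxiter=400)); return r.x,r.fun
E
python3 - <<'E'
from h import *
cs=cam("scene"); cd=cam("side")
a=lambda x,y:onz(cs,240+x/6,140+y/6,.032)[:2]
b=lambda x,y:onz(cd,125+x/5,215+y/5,.032)[:2]
def ln(p,q,n):
    d=q-p; print(n,p.round(4),q.round(4),"ang",np.degrees(np.arctan2(d[1],d[0])).round(2),"len",np.linalg.norm(d).round(4)); return p,q
ln(a(165,263),a(545,207),"sc -x cheek")
ln(a(190,328),a(595,263),"sc +x cheek")
print("lips",a(48,248),a(82,385))
ln(b(583,160),b(218,385),"sd -x cheek")
ln(b(525,112),b(215,292),"sd +x cheek")
print("lips",b(712,128),b(585,40))
m1=discmask(cs["img"],[145,189,198,223]);m2=discmask(cd["img"],[290,154,342,207])
print(m1.sum(),m2.sum())
p0=[onz(cs,171,205,.051)[0],onz(cs,171,205,.051)[1],1.4]
print(p0)
for C,M in(([cs,cd],[m1,m2]),([cs],[m1]),([cd],[m2])): print(fitdisc(p0,C,M))
E
```

```text
sc -x cheek [0.5067 0.0509] [0.5176 0.1944] ang 85.67 len 0.1439
sc +x cheek [0.5366 0.0522] [0.5461 0.2038] ang 86.39 len 0.1519
lips [0.48947637 0.01082499] [0.55044433 0.00833031]
sd -x cheek [0.5046 0.0523] [0.5119 0.1953] ang 87.11 len 0.1432
sd +x cheek [0.5355 0.0494] [0.5428 0.173 ] ang 86.62 len 0.1238
lips [0.48507173 0.01120914] [0.54815564 0.00872902]
1334.0 1835.0
[np.float64(0.5207397031074182), np.float64(-0.16330023239573802), 1.4]
(array([ 0.52205968, -0.16390547,  1.27734247]), np.float64(266.94509803921574))
(array([ 0.52002736, -0.1645445 ,  1.16334351]), np.float64(99.0078431372549))
(array([ 0.52310211, -0.16518694,  1.3456777 ]), np.float64(105.33333333333334))
```

Run:
```python
from h import *
cs=cam("scene"); cd=cam("side")
outs=[]
P=[[.52206,-.16391,1.2773],[.520,-.1645,1.163],[.5231,-.1652,1.3457]]
for k,(c,b,f) in enumerate([(cs,[140,182,205,230],9),(cd,[285,148,350,212],9)]):
    im=cv2.cvtColor(c["img"],cv2.COLOR_RGB2BGR); m=discmask(c["img"],[145,189,198,223] if k==0 else [290,154,342,207])
    o=cv2.resize(im[b[1]:b[3],b[0]:b[2]],None,fx=f,fy=f,interpolation=cv2.INTER_CUBIC)
    mm=cv2.resize(m[b[1]:b[3],b[0]:b[2]],None,fx=f,fy=f,interpolation=cv2.INTER_NEAREST).astype(np.uint8)
    cv2.drawContours(o,cv2.findContours(mm,0,1)[0],-1,(0,0,255),1)
    for p,col in zip(P,[(255,255,255),(255,0,0),(0,255,255)]):
        h=cv2.convexHull(proj(c,discpts(*p)).astype(np.float32))[:,0]
        cv2.polylines(o,[np.int32((h+.5-[b[0],b[1]])*f)],True,col,1)
    cv2.imwrite(f"pics/ov{k}.png",o)
```

```text
(no output)
```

View pics/ov0.png

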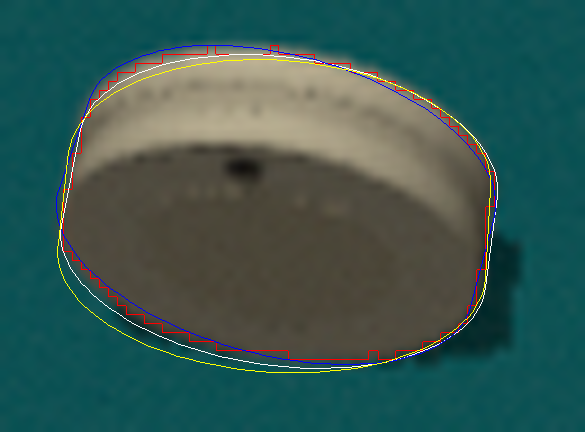

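View pics/ov1.png

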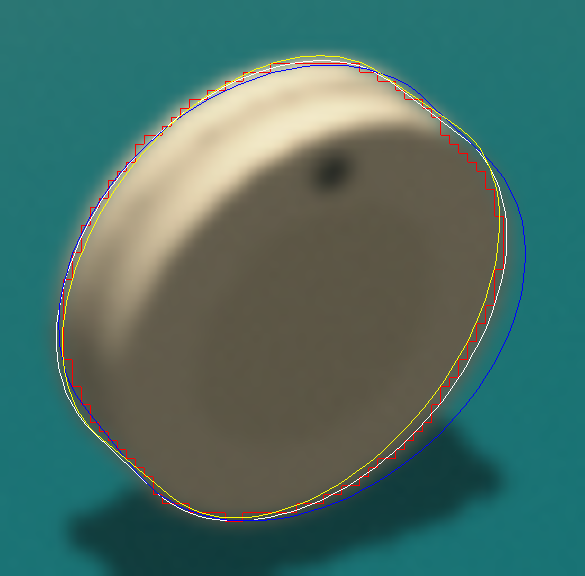

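Request:
{"op": "apply_moves", "data": {"targets": [10.4,-22.4,-0.5,0,0,-13.75,0.6,10.4,-22.4,-0.5,0,0,-13.75,0.6,10.4,-22.4,-0.5,0,0,-13.75,0.6,10.4,-22.4,-0.5,0,0,-13.75,0.6,10.4,-22.4,-0.5,0,0,-13.75,0.6], "newtons": 20}}

```text
time: 2.0
ee_pos: [0.3156, 0.2799, 0.1888]
tcp_rot: [180.0, -0.0, 114.3]
wrist_force: [1.4, 0.0, 0.9]
opening: 0.0514
```

Request:
{"op": "apply_moves", "data": {"targets": [6.9,-14.85,-0.5,0,0,-6.55,0.6,6.9,-14.85,-0.5,0,0,-6.55,0.6,6.9,-14.85,-0.5,0,0,-6.55,0.6,6.9,-14.85,-0.5,0,0,-6.55,0.6,6.9,-14.85,-0.5,0,0,-6.55,0.6]}}

```text
time: 2.5
ee_pos: [0.421, 0.0529, 0.1814]
tcp_rot: [179.9, -0.0, 74.9]
wrist_force: [0.9, 1.0, -0.5]
opening: 0.0512
```

Request:
{"op": "apply_moves", "data": {"targets": [3.35,-7.3,-0.4,0,0,0,0.6,3.35,-7.3,-0.4,0,0,0,0.6,3.35,-7.3,-0.4,0,0,0,0.6,3.35,-7.3,-0.4,0,0,0,0.6,3.35,-7.3,-0.4,0,0,0,0.6]}}

```text
time: 3.0
ee_pos: [0.5216, -0.1667, 0.1688]
tcp_rot: [180.0, 0.0, 75.2]
wrist_force: [-0.2, 0.4, 0.2]
opening: 0.0515
```

Run:
```python
from h import *
o=bot.get_obs(); print(o["time"],o["ee_pos"],o["tcp_rot"],o["q"],o["wrist_force"])
c=snap("wrist","w1.png")
print(c["origin"],c["rotation"])
print(recognise("disc","wrist"),recognise("bay","wrist"))
```

```text
3.0 [ 0.52158079 -0.1666618   0.16876588] [1.79993402e+02 5.23123355e-03 7.52135615e+01] [-1.77174708e+01  4.16850109e+00  6.43369053e+00  9.22583326e+01
 -4.88700778e-03  8.70689671e+01] [-0.21762829  0.40437717  0.24086347]
[ 0.54302271 -0.08748154  0.34931179] [[ 9.66607399e-01  2.43059830e-01  8.11914700e-02]
 [-2.56260620e-01  9.15824019e-01  3.09187421e-01]
 [ 7.93943724e-04 -3.19669026e-01  9.47528936e-01]]
[] []
```

View pics/w1.png

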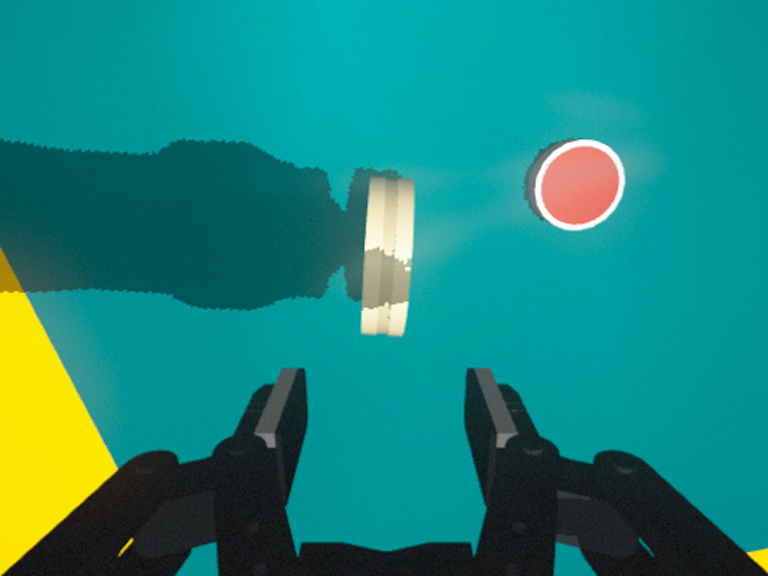

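Run:
```python
from h import *
cw=cam("wrist"); cs=cam("scene"); cd=cam("side")
m0=discmask(cw["img"],[238,116,280,226]); print(m0.sum(), cv2.boundingRect(m0.astype(np.uint8)))
p0=[.522,-.165,1.31]
x,f=fitdisc(p0,[cw],[m0]); print(x,f)
x4,f4=fitdisc(list(x)+[0.],[cw],[m0]); print(x4,f4)
c=cw; b=[225,105,295,235]; k=5
im=cv2.cvtColor(c["img"],cv2.COLOR_RGB2BGR)
o=cv2.resize(im[b[1]:b[3],b[0]:b[2]],None,fx=k,fy=k,interpolation=cv2.INTER_CUBIC)
h=cv2.convexHull(proj(c,discpts(*x)).astype(np.float32))[:,0]
cv2.polylines(o,[np.int32((h+.5-[b[0],b[1]])*k)],True,(0,0,255),1)
cv2.imwrite("pics/ov2.png",o)
cv2.imwrite("pics/sc2.png",cv2.cvtColor(cs["img"],cv2.COLOR_RGB2BGR))
```

```text
3135.0 (242, 119, 35, 106)
[ 0.52350812 -0.16311136  1.25029569] 274.75686274509803
[ 0.52294009 -0.16454647  1.25450502  0.00146612] 262.5921568627451
```

View pics/ov2.png

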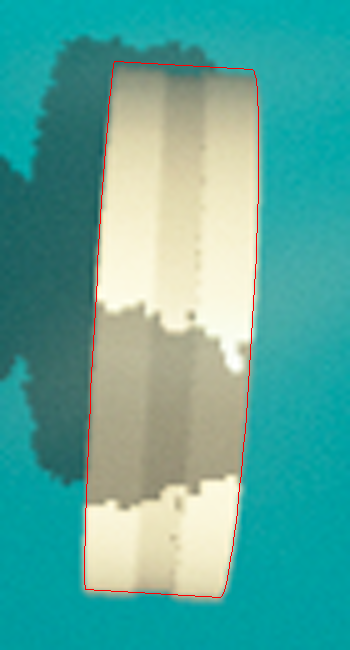

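Run:
```python
from h import *
o=bot.get_obs(); print(o["time"],o["ee_pos"],o["tcp_rot"],o["wrist_force"])
```

```text
3.3 [ 0.52082497 -0.16333812  0.16929209] [-1.79996744e+02 -1.09976217e-02  7.53034239e+01] [-0.59169244  0.43913356  1.07419392]
```

Request:
{"op": "apply_moves", "data": {"targets": [0.09,0,0,0,0,-0.6,0.6,0.09,0,-1.2,0,0,-0.6,0.6,0.09,0,-2.4,0,0,-0.6,0.6,0.09,0,-3.6,0,0,-0.6,0.6,0.09,0,-4.2,0,0,-0.6,0.6]}}

```text
time: 3.8
ee_pos: [0.5222, -0.1621, 0.0405]
tcp_rot: [-179.8, -0.0, 71.8]
wrist_force: [0.8, -0.4, 0.5]
opening: 0.0515
```

Request:
{"op": "apply_moves", "data": {"targets": [0,0,0,0,0,0,0.5,0,0,0,0,0,0,0.45]}}

```text
time: 4.0
ee_pos: [0.524, -0.1632, 0.0443]
tcp_rot: [179.9, -0.0, 71.8]
wrist_force: [0.7, 0.6, 0.1]
opening: 0.038
```

Run:
```python
from h import *
o=bot.get_obs(); print(o["time"],o["ee_pos"],o["tcp_rot"],o["wrist_force"],o["opening"])
c=snap("wrist","w2.png")
```

```text
4.0 [ 0.52395648 -0.16317186  0.04430676] [ 1.79943562e+02 -3.44033497e-03  7.17558962e+01] [0.68206678 0.56610767 0.11579967] 0.03803733723573897
```

View pics/w2.png

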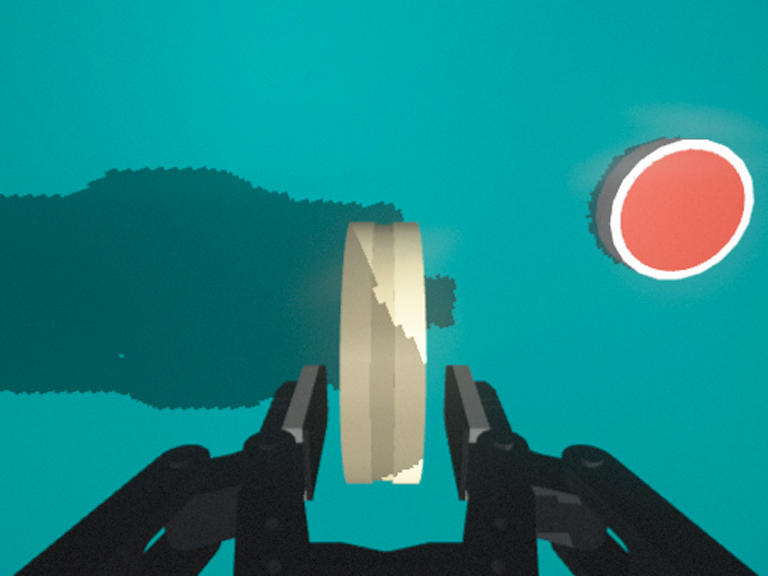

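The wrist view shows the disc centred between the pads (disc at columns 341–427, pads at about 322 and 450) and parallel to them. I'll close now.

Request:
{"op": "apply_moves", "data": {"targets": [0,0,0,0,0,0,0.38,0,0,0,0,0,0,0.32,0,0,0,0,0,0,0.27,0,0,0,0,0,0,0.24,0,0,0,0,0,0,0.24], "newtons": 20}}

```text
time: 4.55
ee_pos: [0.5242, -0.1641, 0.0443]
tcp_rot: [179.9, -0.0, 71.7]
wrist_force: [-1.6, 0.9, 6.8]
opening: 0.0247
```

Run:
```python
from h import *
o=bot.get_obs(); print(o["time"],o["ee_pos"],o["tcp_rot"],o["wrist_force"],o["opening"])
```

```text
4.55 [ 0.52417697 -0.16413227  0.04433325] [ 1.79918346e+02 -8.54963171e-03  7.16737831e+01] [-1.56377147  0.90905639  6.77292972] 0.02472667309770078
```

Request:
{"op": "apply_moves", "data": {"targets": [0,0,0.02,0,0,0,0.24,-0.14,0,0.02,0,0,0.6,0.24,-0.28,0,0.02,0,0,1.2,0.24,-0.42,0,0.02,0,0,1.8,0.24,-0.56,0,0.02,0,0,2.45,0.24]}}

```text
time: 5.05
ee_pos: [0.5081, -0.1642, 0.0444]
tcp_rot: [179.8, 0.0, 86.5]
wrist_force: [3.2, -0.0, 1.2]
opening: 0.0247
```

Run:
```python
from h import *
cs=snap("scene","s3.png"); cd=snap("side","d3.png"); cw=snap("wrist","w3.png")
o=bot.get_obs(); print(o["time"],o["ee_pos"],o["tcp_rot"],o["wrist_force"],o["opening"])
```

```text
5.2 [ 0.5074258  -0.16418043  0.04438317] [1.79923663e+02 1.61554579e-02 8.62922490e+01] [0.15176364 0.33146359 5.48851818] 0.02459037716608285
```

View pics/s3.png

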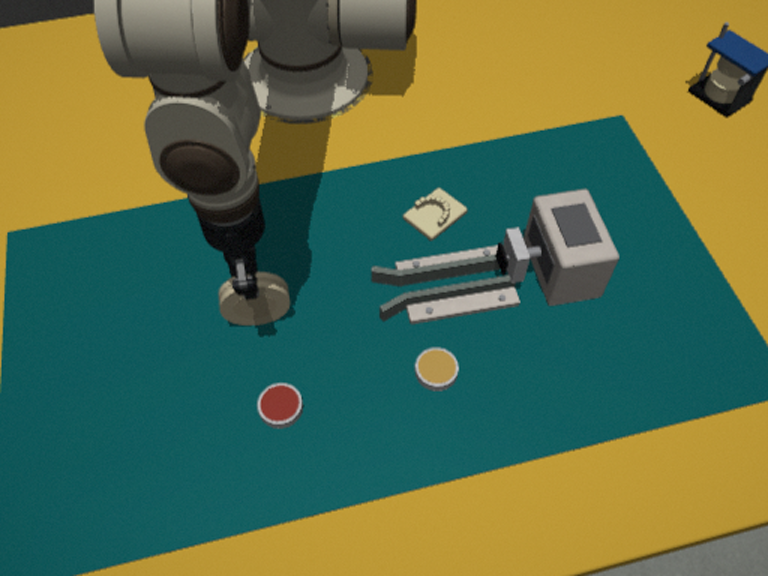

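View pics/w3.png

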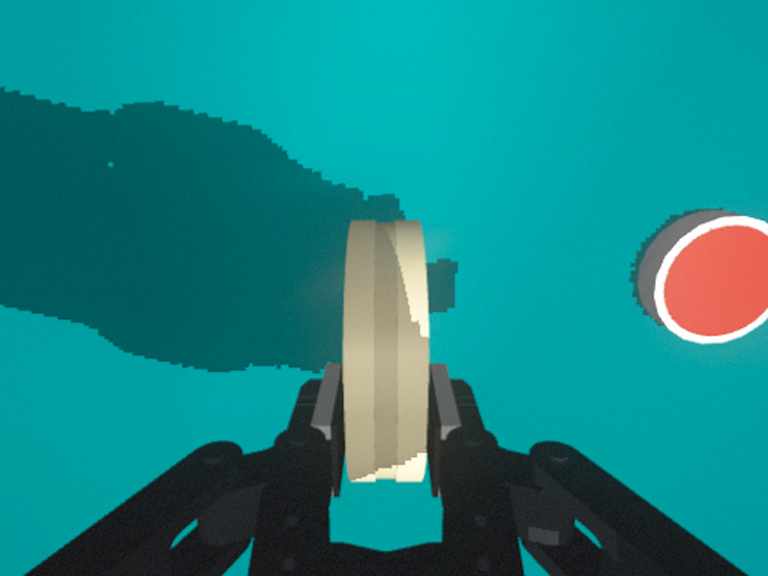

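View pics/d3.png

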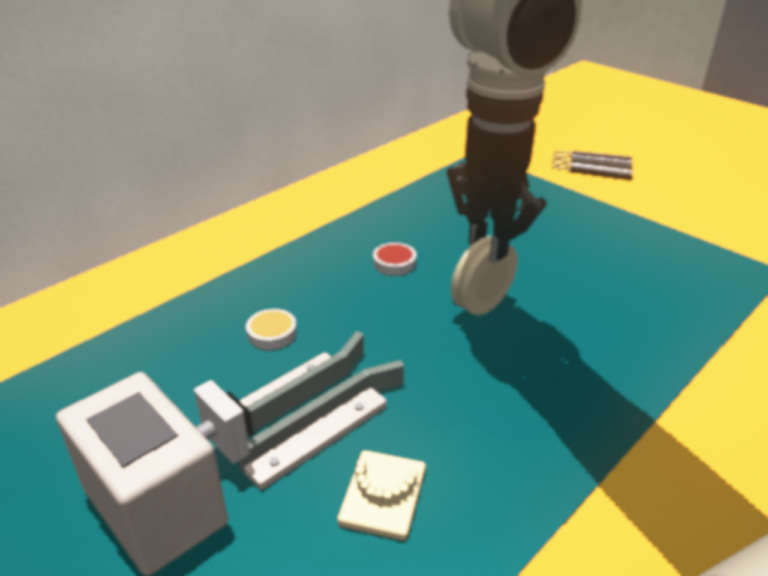

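Disc is aligned (tool yaw 86.3°, standing upright in all views), tins and model unmoved. Release it.

Request:
{"op": "apply_moves", "data": {"targets": [0,0,0,0,0,0,0.29,0,0,0,0,0,0,0.33,0,0,0,0,0,0,0.4,0,0,0,0,0,0,0.5,0,0,0,0,0,0,0.6]}}

```text
time: 5.7
ee_pos: [0.5068, -0.1639, 0.0433]
tcp_rot: [-180.0, -0.0, 86.4]
wrist_force: [-0.4, -0.7, -0.6]
opening: 0.0511
```

Request:
{"op": "apply_moves", "data": {"targets": [0,0,0.5,0,0,0,0.6,0,0,1.5,0,0,0,0.6,0,0,2.7,0,0,0,0.6,-0.09,-1.4,2.8,0,0,0,0.5,-0.17,-2.7,2.8,0,0,0,0]}}

```text
time: 6.2
ee_pos: [0.503, -0.2459, 0.131]
tcp_rot: [179.8, 0.1, 86.5]
wrist_force: [0.7, -0.3, 0.4]
opening: 0.0295
```

Run:
```python
from h import *
cs=snap("scene","s4.png"); cd=snap("side","d4.png"); cw=snap("wrist","w4.png")
o=bot.get_obs(); print(o["time"],o["ee_pos"],o["tcp_rot"],o["wrist_force"],o["opening"])
print(recognise("disc","wrist"))
```

```text
6.35 [ 0.50166034 -0.24678893  0.12859974] [1.79969554e+02 2.14029234e-02 8.62147386e+01] [-0.25269655  0.04821839  0.87650504] 0.007023306331039512
[{'box': [231.3, 0.0, 277.1, 148.7], 'conf': 0.91}]
```

View pics/w4.png

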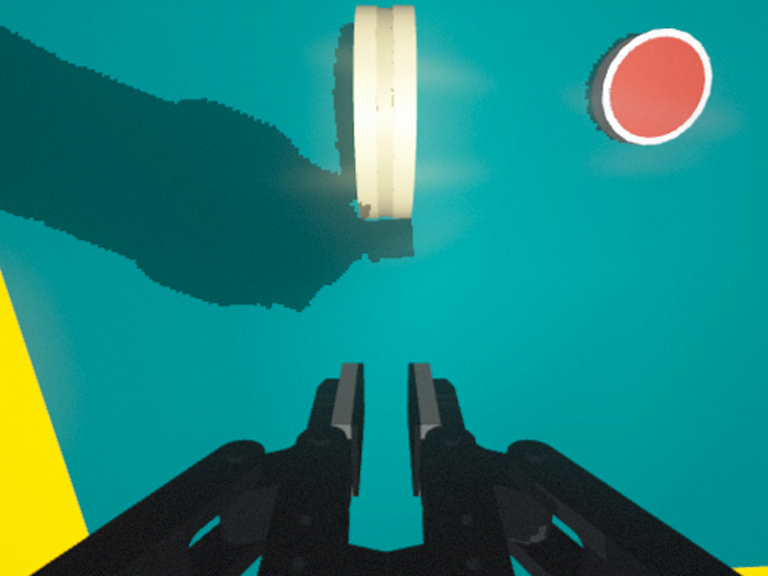

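View pics/d4.png

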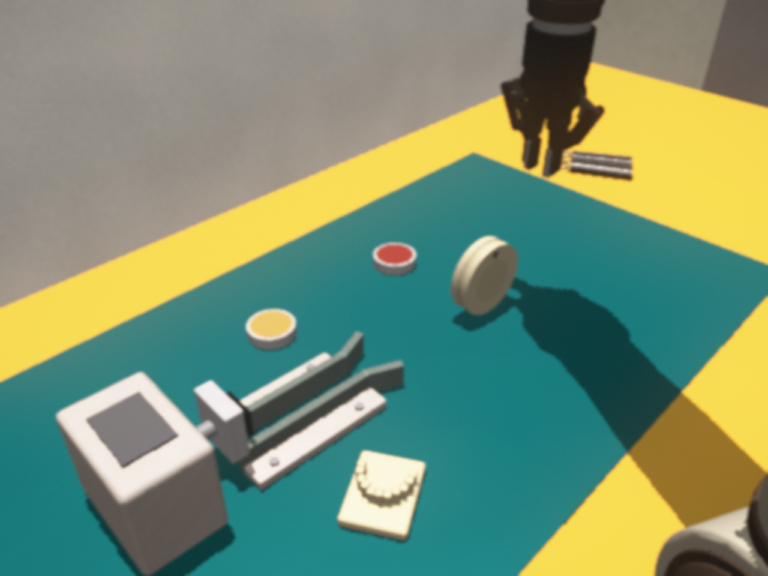

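```bash
cat >> h.py <<'E'
def wdisc(p0,box=None,fn=None):
    c=cam("wrist"); r=recognise("disc","wrist")
    b=box or r[0]["box"]; m=discmask(c["img"],b,3); x,f=fitdisc(p0,[c],[m]); print("disc",x.round(4),"deg",np.degrees(x[2]).round(2),"res",round(f),m.sum(),"box",np.round(b))
    return c,x
def bayframe(p,yaw=86.4,o=(.5208,.051)):
    u=np.array([np.cos(np.radians(yaw)),np.sin(np.radians(yaw))]); d=np.array(p[:2])-o; print("bay x,y",(d@u).round(4),(d@[-u[1],u[0]]).round(4))
E
python3 - <<'E'
from h import *
c,x=wdisc([.507,-.164,1.508]); bayframe(x)
o=bot.get_obs(); print(o["time"],o["ee_pos"],o["opening"])
E
```

```text
disc [ 0.5075 -0.1645  1.5043] deg 86.19 res 261 5571.0 box [234.   7. 278. 150.]
bay x,y -0.2159 -0.0002
6.5 [ 0.50187255 -0.24449011  0.12817536] -0.0002011605368614867
```

Request:
{"op": "apply_moves", "data": {"targets": [0,0,-1.5,0,0,0,0,0,0,-3,0,0,0,0,0.01,0.17,-3,0,0,0,0,0.02,0.34,-3,0,0,0,0,0.03,0.43,-3,0,0,0,0]}}

```text
time: 7.0
ee_pos: [0.5042, -0.2316, 0.0407]
tcp_rot: [179.8, 0.1, 86.4]
wrist_force: [0.4, -0.9, 0.3]
opening: -0.0002
```

Run:
```python
from h import *
o=bot.get_obs(); print(o["time"],o["ee_pos"],o["tcp_rot"],o["wrist_force"],o["opening"])
cw=snap("wrist","w5.png")
o=bot.get_obs(); print(o["time"],o["ee_pos"],o["tcp_rot"],o["wrist_force"],o["opening"])
```

```text
7.0 [ 0.50422918 -0.23160992  0.04067869] [1.79813575e+02 6.35484263e-02 8.64386387e+01] [ 0.40555948 -0.85446449  0.34729637] -0.00019288125485629446
7.05 [ 0.50442988 -0.23162503  0.04076805] [1.79784735e+02 7.23603749e-02 8.64414428e+01] [ 0.77459275  0.30838111 -0.27883158] -0.00044444435452143174
```

View pics/w5.png

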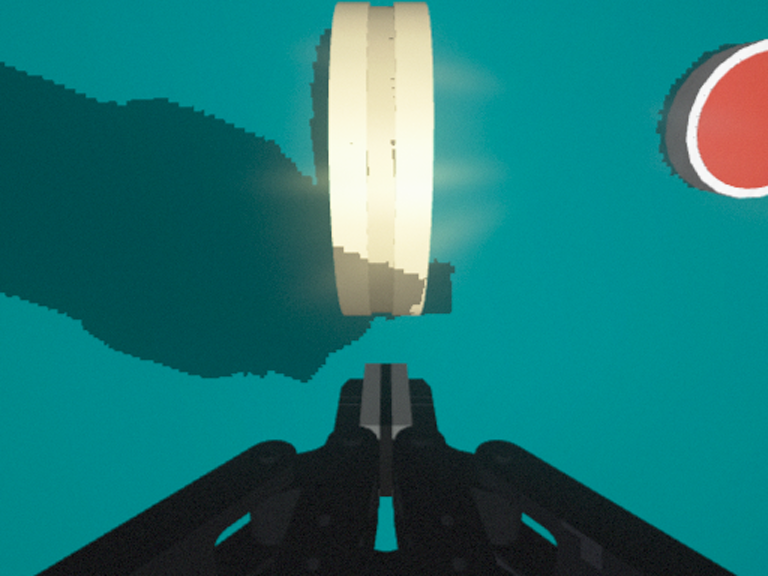

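Request:
{"op": "apply_moves", "data": {"targets": [0,0,0,0,0,0,0.15,0,0,0,0,0,0,0.15,0.006,0.1,0,0,0,0,0.15,0.012,0.2,0,0,0,0,0.15,0.018,0.3,0,0,0,0,0.15]}}

```text
time: 7.55
ee_pos: [0.5033, -0.2229, 0.0377]
tcp_rot: [-180.0, -0.0, 86.4]
wrist_force: [1.0, -0.0, -0.1]
opening: 0.0129
```

Request:
{"op": "apply_moves", "data": {"targets": [0.006,0.1,0,0,0,0,0.15,0.012,0.2,0,0,0,0,0.15,0.018,0.3,0,0,0,0,0.15,0.024,0.4,0,0,0,0,0.15,0.03,0.5,0,0,0,0,0.15]}}

```text
time: 8.05
ee_pos: [0.5053, -0.2098, 0.04]
tcp_rot: [179.8, 0.2, 86.3]
wrist_force: [-3.3, -9.7, 18.5]
opening: 0.013
```

Run:
```python
from h import *
o=bot.get_obs(); print(o["time"],o["ee_pos"],o["tcp_rot"],o["wrist_force"],o["opening"])
cw=snap("wrist","w6.png")
```

```text
8.05 [ 0.50532285 -0.20981078  0.04002482] [179.80462957   0.23923502  86.332367  ] [-3.29771587 -9.73719607 18.52478359] 0.013014016814202544
```

View pics/w6.png

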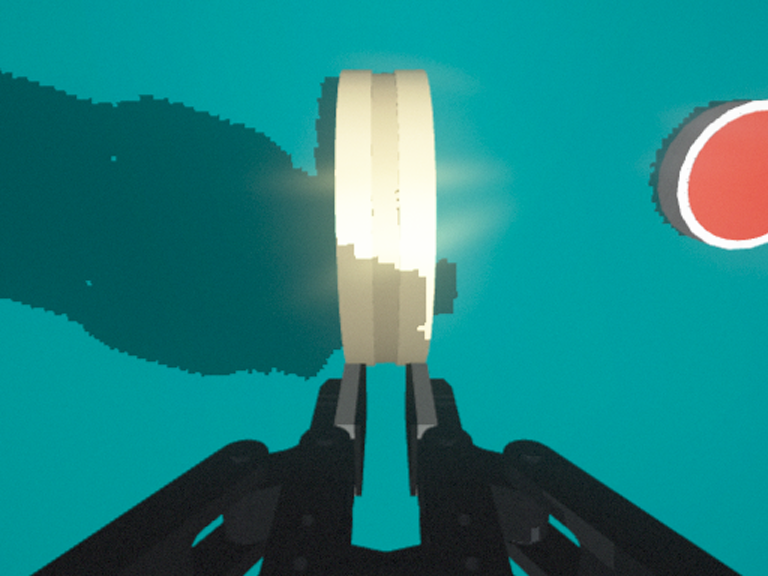

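The push jams: the wrist force reads −9.7 N along y and +18.5 N up, and the tool has been lifted 2 mm. The rubber pads grip the rim, so the disc would slide instead of rolling. I'll back off and roll it by gripping it at its axle and turning the tool about the disc's axis.

Request:
{"op": "apply_moves", "data": {"targets": [-0.01,-0.15,0,0,0,0,0.15,-0.02,-0.4,0,0,0,0,0.15,-0.03,-0.6,0.5,0,0,0,0.15,-0.03,-0.6,2,0,0,0,0.45,-0.03,-0.6,3,0,0,0,0.5]}}

```text
time: 8.6
ee_pos: [0.5033, -0.2266, 0.1305]
tcp_rot: [180.0, 0.0, 86.3]
wrist_force: [0.7, 0.6, 0.7]
opening: 0.041
```

Run:
```python
from h import *
cw=snap("wrist","w7.png")
c,x=wdisc([.509,-.155,1.508]); bayframe(x)
cd=snap("side","d7.png")
o=bot.get_obs(); print(o["time"],o["ee_pos"],o["tcp_rot"],o["wrist_force"],o["opening"])
```

```text
disc [ 0.5074 -0.1676  1.5185] deg 87.01 res 281 4821.0 box [232.  43. 274. 175.]
bay x,y -0.219 -0.0004
8.8 [ 0.50370031 -0.22653574  0.12868081] [1.79921387e+02 2.47805907e-02 8.63654645e+01] [-0.1327817   0.44003369 -0.04599853] 0.04265566172642799
```

View pics/w7.png

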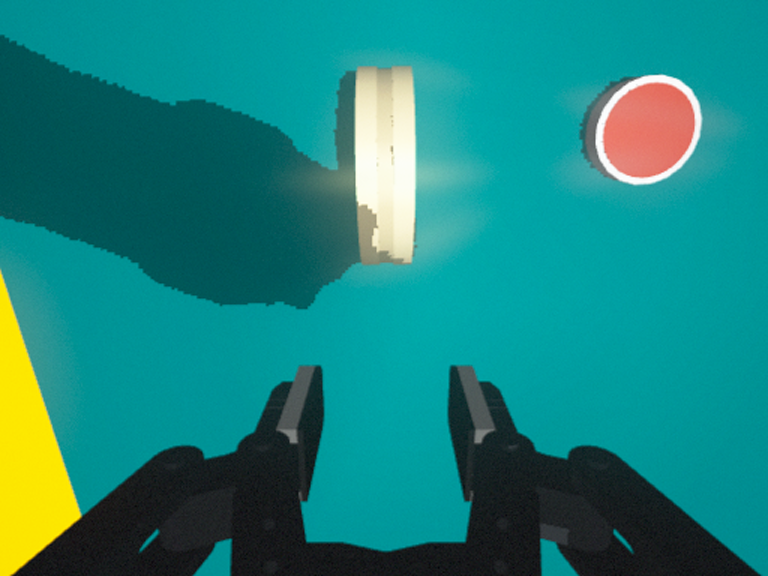

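View pics/d7.png

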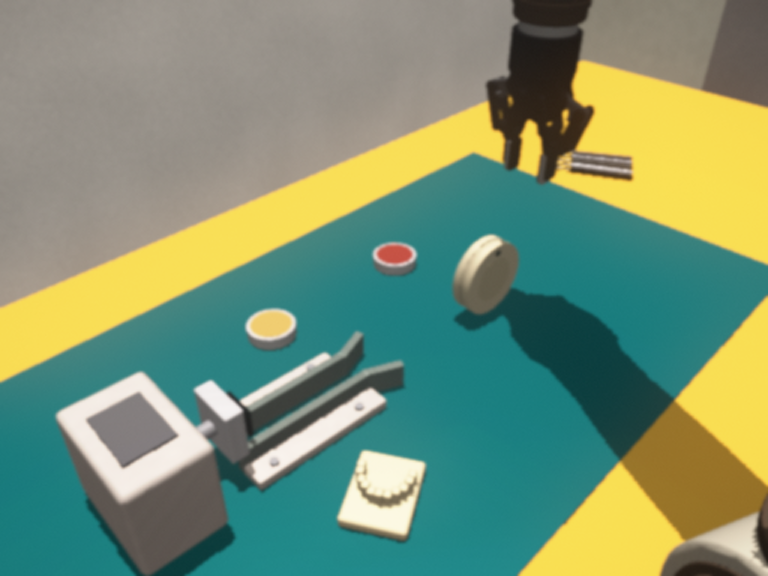

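Request:
{"op": "apply_moves", "data": {"targets": [0.06,0.98,0,0,0,0,0.5,0.12,1.96,0,0,0,0,0.5,0.12,1.96,-1.2,0,0,0,0.5,0.12,1.96,-2.5,0,0,0,0.5,0.12,1.96,-3.09,0,0,0,0.5]}}

```text
time: 9.3
ee_pos: [0.5045, -0.1663, 0.0303]
tcp_rot: [-179.7, -0.1, 86.4]
wrist_force: [-0.5, -0.3, -0.1]
opening: 0.0429
```

```bash
cat >> h.py <<'E'
def tcp_pose(C,phi,d=.015,yaw=86.4):
    by=np.array([-np.sin(np.radians(yaw)),np.cos(np.radians(yaw)),0]); tz=Rn.from_rotvec(np.radians(phi)*by).apply([0,0,-1.])
    R=Rn.from_rotvec(np.radians(phi)*by)*Rn.from_euler('xyz',[180,0,yaw],degrees=True)
    return np.array(C)+d*tz,R
def rows(poses,op,start=None):
    o=bot.get_obs(); p0=o["ee_pos"]; R0=Rn.from_euler('xyz',o["tcp_rot"],degrees=True)
    if start is not None: p0,R0=start
    print("t",o["time"],"pos",p0.round(4),"rot",o["tcp_rot"].round(2),"F",o["wrist_force"].round(1),"op",round(o["opening"],4))
    for i,(p,R) in enumerate(poses):
        r=(R*R0.inv()).as_rotvec(degrees=True)
        print(", ".join("%g"%v for v in np.r_[((p-p0)/.03).round(3),(r/6).round(2),op]),end=", " if i%5<4 else "\n\n")
    print()
U=np.array([np.cos(np.radians(86.4)),np.sin(np.radians(86.4)),0])
E
python3 - <<'E'
from h import *
c=cam("wrist"); o=bot.get_obs()
C=np.array([.5074,-.1676,.051])
rows([tcp_pose(C,f) for f in (-8,-16,-24,-32,-40)],.5)
E
```

```text
t 9.35 pos [ 0.5036 -0.1661  0.0285] rot [-1.7952e+02 -1.3000e-01  8.6400e+01] F [-1.5 -0.1 -3. ] op 0.043
0.132, 0.019, 0.255, 1.3, -0.16, -0.01, 0.5, 0.136, 0.088, 0.27, 2.64, -0.24, -0.01, 0.5, 0.14, 0.153, 0.294, 3.97, -0.33, -0.02, 0.5, 0.144, 0.214, 0.326, 5.3, -0.41, -0.02, 0.5, 0.148, 0.271, 0.367, 6.63, -0.49, -0.03, 0.5
```

Request:
{"op": "apply_moves", "data": {"targets": [0,0,0.15,0,0,0,0.5,0,0,0.15,0,0,0,0.5,0,0,0.15,0,0,0,0.5]}}

```text
time: 9.65
ee_pos: [0.5078, -0.1677, 0.0412]
tcp_rot: [179.9, 0.0, 86.4]
wrist_force: [0.4, 0.6, -0.3]
opening: 0.0429
```

Run:
```python
from h import *
C=np.array([.5074,-.1676,.051])
rows([tcp_pose(C,f,.011) for f in (-8,-16,-24,-32,-40)],.5)
snap("wrist","w8.png")
rows([],.5)
```

```text
t 9.65 pos [ 0.5078 -0.1677  0.0412] rot [1.7987e+02 3.0000e-02 8.6370e+01] F [ 0.4  0.6 -0.3] op 0.0429
-0.011, 0.054, -0.036, 1.34, -0.06, 0.01, 0.5, -0.008, 0.104, -0.025, 2.67, -0.15, 0.01, 0.5, -0.005, 0.152, -0.007, 4, -0.23, 0.01, 0.5, -0.002, 0.197, 0.017, 5.33, -0.31, 0.01, 0.5, 0, 0.239, 0.047, 6.66, -0.4, 0.01, 0.5


t 9.7 pos [ 0.5077 -0.1677  0.041 ] rot [1.7988e+02 3.0000e-02 8.6370e+01] F [-0.  -0.5 -0.3] op 0.0425
```

View pics/w8.png

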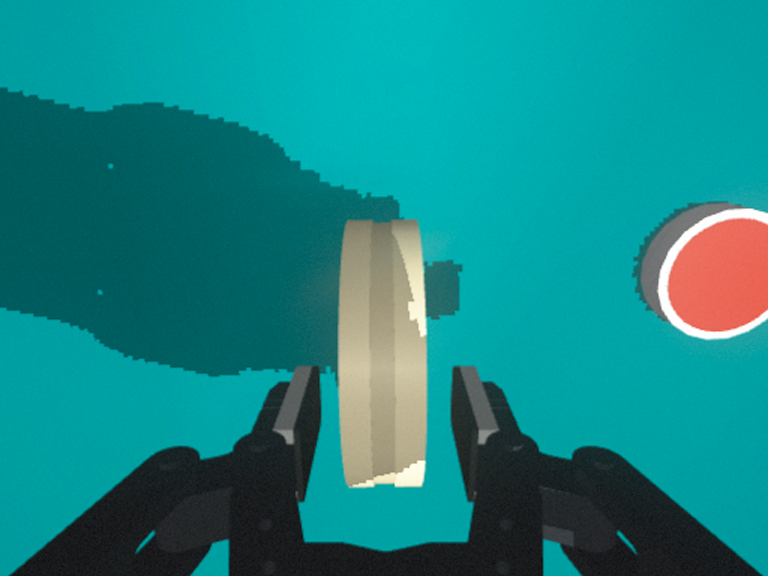

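Request:
{"op": "apply_moves", "data": {"targets": [0,0.054,-0.03,1.33,-0.08,0,0.5,0,0.104,-0.02,2.67,-0.16,0,0.5,0,0.152,-0.005,4,-0.24,0,0.5,0,0.197,0.02,5.33,-0.32,0,0.5,0,0.239,0.05,6.66,-0.41,0,0.5]}}

```text
time: 10.2
ee_pos: [0.5081, -0.1612, 0.0429]
tcp_rot: [179.8, -40.2, 86.5]
wrist_force: [0.4, 0.5, -0.4]
opening: 0.0426
```

Request:
{"op": "apply_moves", "data": {"targets": [0,0,0,0,0,0,0.45,0,0,0,0,0,0,0.4]}}

```text
time: 10.4
ee_pos: [0.5069, -0.1609, 0.0402]
tcp_rot: [-179.8, -40.0, 86.2]
wrist_force: [0.0, 0.3, -0.1]
opening: 0.0339
```

Run:
```python
from h import *
rows([],.5)
print(bot.get_obs()["q"].round(1))
snap("wrist","w9.png");snap("side","d9.png")
rows([],.5)
```

```text
t 10.4 pos [ 0.5069 -0.1609  0.0402] rot [-179.8   -39.95   86.2 ] F [ 0.   0.3 -0.1] op 0.0339

[-36.6  24.1   6.2  96.7  32.5  49.8]
t 10.5 pos [ 0.5075 -0.16    0.0424] rot [179.93 -39.84  86.5 ] F [-0.1  0.6 -0.2] op 0.0338
```

View pics/w9.png

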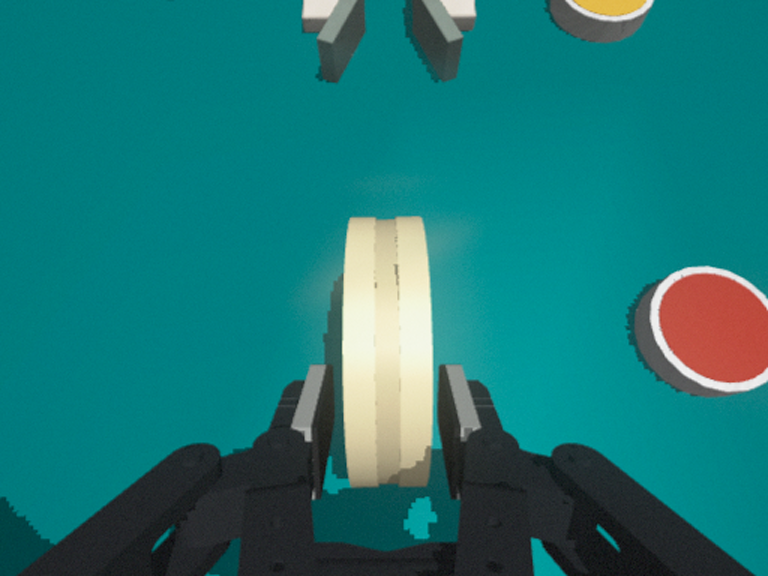

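View pics/d9.png

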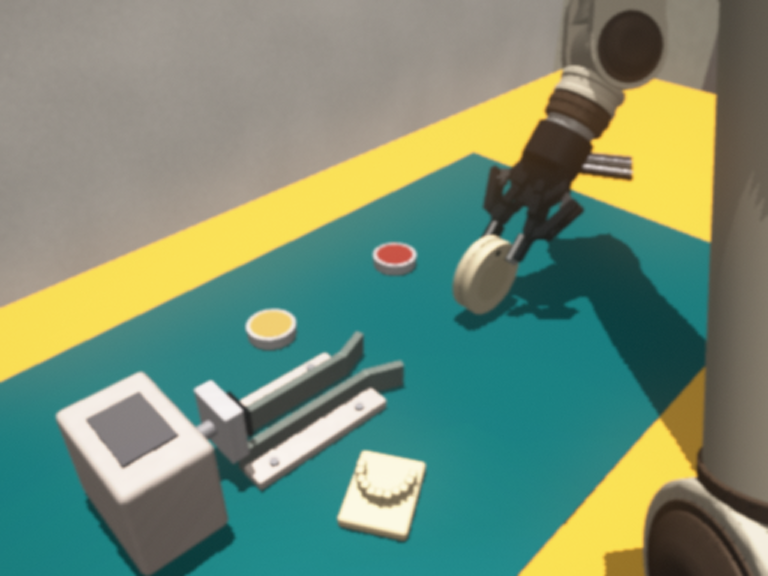

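Request:
{"op": "apply_moves", "data": {"targets": [0,0,0,0,0,0,0.35,0,0,0,0,0,0,0.29,0,0,0,0,0,0,0.25,0,0,0,0,0,0,0.22,0,0,0,0,0,0,0.22]}}

```text
time: 11.0
ee_pos: [0.5075, -0.1599, 0.0427]
tcp_rot: [179.9, -40.0, 86.5]
wrist_force: [0.5, -0.4, 7.8]
opening: 0.0249
```

Run:
```python
from h import *
# C from commanded
S=(np.array([.5075,-.1605,.0424]),tcp_pose([0,0,0],-40)[1])
C=np.array([.5074,-.1676,.051])
P0,_=tcp_pose(C,-40,.0108); off=S[0]-P0; print("off",off)
rows([(lambda pr:(pr[0]+off,pr[1]))(tcp_pose(C+U*.049*np.radians(8*k),-40+8*k,.0108)) for k in range(1,11)],.22,start=S)
S5=tcp_pose(C+U*.049*np.radians(40),0,.0108); S5=(S5[0]+off,S5[1])
rows([(lambda pr:(pr[0]+off,pr[1]))(tcp_pose(C+U*.049*np.radians(8*k),-40+8*k,.0108)) for k in range(6,11)],.22,start=S5)
```

```text
off [-0.0003359   0.00017159 -0.00032672]
t 11.0 pos [ 0.5075 -0.1605  0.0424] rot [179.9  -39.98  86.48] F [ 0.5 -0.4  7.8] op 0.0249
0.012, 0.187, -0.03, -1.33, 0.08, 0, 0.22, 0.023, 0.37, -0.053, -2.66, 0.17, -0, 0.22, 0.035, 0.551, -0.07, -3.99, 0.25, 0, 0.22, 0.046, 0.729, -0.081, -5.32, 0.33, 0, 0.22, 0.057, 0.907, -0.084, -6.65, 0.42, 0, 0.22

0.068, 1.085, -0.081, -7.98, 0.5, 0, 0.22, 0.079, 1.263, -0.07, -9.31, 0.59, 0, 0.22, 0.091, 1.444, -0.053, -10.65, 0.67, -0, 0.22, 0.102, 1.627, -0.03, -11.98, 0.75, 0, 0.22, 0.114, 1.814, 0, -13.31, 0.84, -0, 0.22


t 11.0 pos [ 0.5092 -0.1333  0.0399] rot [179.9  -39.98  86.48] F [ 0.5 -0.4  7.8] op 0.0249
0.011, 0.178, 0.004, -1.33, 0.08, 0, 0.22, 0.022, 0.356, 0.014, -2.66, 0.17, -0, 0.22, 0.034, 0.537, 0.031, -3.99, 0.25, -0, 0.22, 0.045, 0.72, 0.055, -5.32, 0.33, 0, 0.22, 0.057, 0.907, 0.084, -6.65, 0.42, -0, 0.22
```

Request:
{"op": "apply_moves", "data": {"targets": [0.012,0.187,-0.015,-1.33,0.08,0,0.22,0.023,0.37,-0.038,-2.66,0.17,0,0.22,0.035,0.551,-0.055,-3.99,0.25,0,0.22,0.046,0.729,-0.066,-5.32,0.33,0,0.22,0.057,0.907,-0.07,-6.65,0.42,0,0.22]}}

```text
time: 11.5
ee_pos: [0.5089, -0.1328, 0.0403]
tcp_rot: [179.8, 0.3, 86.3]
wrist_force: [0.4, -0.2, -4.5]
opening: 0.0245
```

Run:
```python
from h import *
rows([],.5)
snap("side","d10.png")
rows([],.5)
```

```text
t 11.5 pos [ 0.5089 -0.1328  0.0403] rot [179.83   0.31  86.33] F [ 0.4 -0.2 -4.5] op 0.0245

t 11.55 pos [ 0.5092 -0.13    0.0405] rot [179.84   0.69  86.54] F [ 3.9  3.2 -3.2] op 0.0245
```

View pics/d10.png

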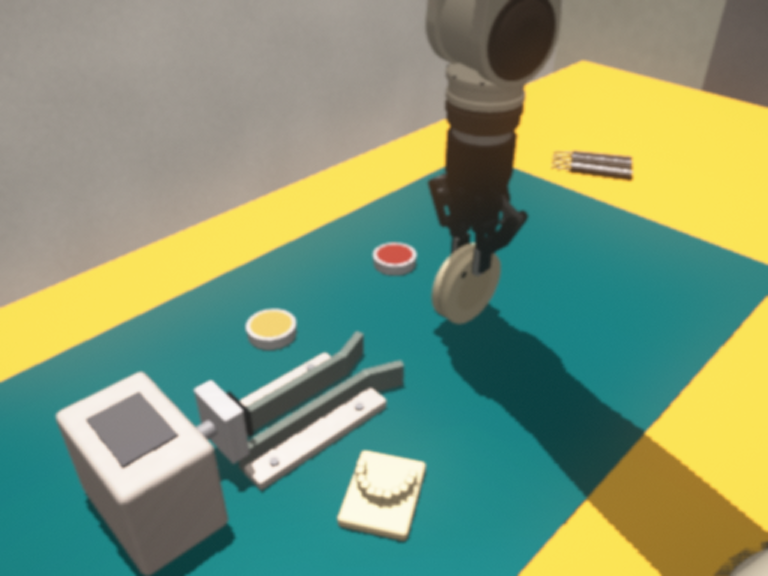

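Request:
{"op": "apply_moves", "data": {"targets": [0.011,0.178,-0.008,-1.33,0.08,0,0.22,0.022,0.356,0.002,-2.66,0.17,0,0.22,0.034,0.537,0.019,-3.99,0.25,0,0.22,0.045,0.72,0.043,-5.32,0.33,0,0.22,0.057,0.907,0.072,-6.65,0.42,0,0.22]}}

```text
time: 12.05
ee_pos: [0.5108, -0.1046, 0.0423]
tcp_rot: [179.8, 40.1, 86.3]
wrist_force: [0.1, -0.8, -5.0]
opening: 0.0245
```

Request:
{"op": "apply_moves", "data": {"targets": [0,0,0,0,0,0,0.22,0,0,0,0,0,0,0.22]}}

```text
time: 12.25
ee_pos: [0.5108, -0.1041, 0.0408]
tcp_rot: [-179.9, 39.9, 86.5]
wrist_force: [2.1, 2.8, 0.1]
opening: 0.0247
```

Run:
```python
from h import *
rows([],.5)
print(bot.get_obs()["q"].round(1))
snap("scene","s11.png");snap("wrist","w11.png")
rows([],.5)
```

```text
t 12.25 pos [ 0.5108 -0.1041  0.0408] rot [-179.93   39.88   86.54] F [2.1 2.8 0.1] op 0.0247

[ 11.1   8.8 -11.5  81.7 -38.3 108.7]
t 12.35 pos [ 0.5103 -0.1052  0.0409] rot [-179.97   39.81   86.36] F [-0.8 -0.6 -3.1] op 0.0246
```

View pics/s11.png

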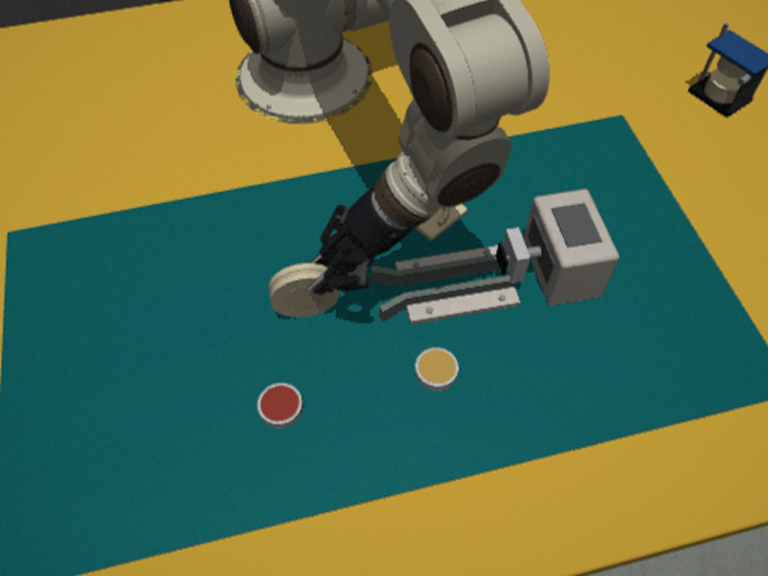

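View pics/w11.png

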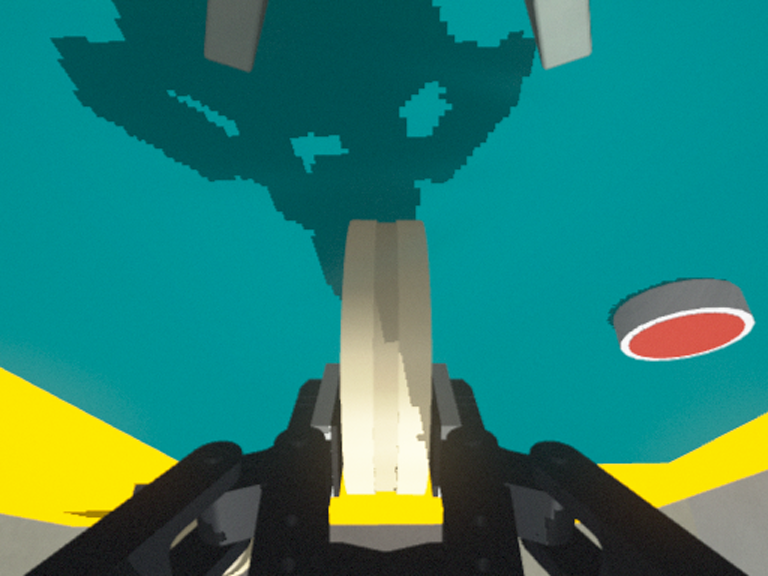

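Request:
{"op": "apply_moves", "data": {"targets": [0,0,-0.015,0,0,0,0.22,0,0,-0.015,0,0,0,0.32,0,0,-0.015,0,0,0,0.38,0,0,-0.015,0,0,0,0.45,0,0,-0.015,0,0,0,0.5]}}

```text
time: 12.85
ee_pos: [0.5103, -0.106, 0.0407]
tcp_rot: [-180.0, 39.9, 86.3]
wrist_force: [0.5, 0.2, 0.2]
opening: 0.043
```

Run:
```python
from h import *
snap("wrist","w12.png")
rows([],.5)
C=np.array([.5111,-.0993,.051])
A=tcp_pose(C,40,.011); print(A[0])
rows([tcp_pose(C,40-8*k,.011) for k in range(1,6)],.5,start=A)
A=tcp_pose(C,0,.011)
rows([tcp_pose(C,-8*k,.011) for k in range(1,6)],.5,start=A)
```

```text
t 12.9 pos [ 0.5103 -0.1059  0.0407] rot [-179.97   39.92   86.33] F [-0.   0.9 -0.4] op 0.0425

[ 0.51065603 -0.10635671  0.04257351]
t 12.9 pos [ 0.5107 -0.1064  0.0426] rot [-179.97   39.92   86.33] F [-0.   0.9 -0.4] op 0.0425
0.003, 0.041, -0.03, 1.33, -0.08, 0, 0.5, 0.005, 0.086, -0.054, 2.66, -0.17, 0, 0.5, 0.008, 0.134, -0.072, 3.99, -0.25, 0, 0.5, 0.012, 0.184, -0.082, 5.32, -0.33, 0, 0.5, 0.015, 0.235, -0.086, 6.65, -0.42, 0, 0.5


t 12.9 pos [ 0.5111 -0.0993  0.04  ] rot [-179.97   39.92   86.33] F [-0.   0.9 -0.4] op 0.0425
0.003, 0.051, 0.004, 1.33, -0.08, 0, 0.5, 0.006, 0.101, 0.014, 2.66, -0.17, 0, 0.5, 0.009, 0.149, 0.032, 3.99, -0.25, 0, 0.5, 0.012, 0.194, 0.056, 5.32, -0.33, 0, 0.5, 0.015, 0.235, 0.086, 6.65, -0.42, -0, 0.5
```

View pics/w12.png

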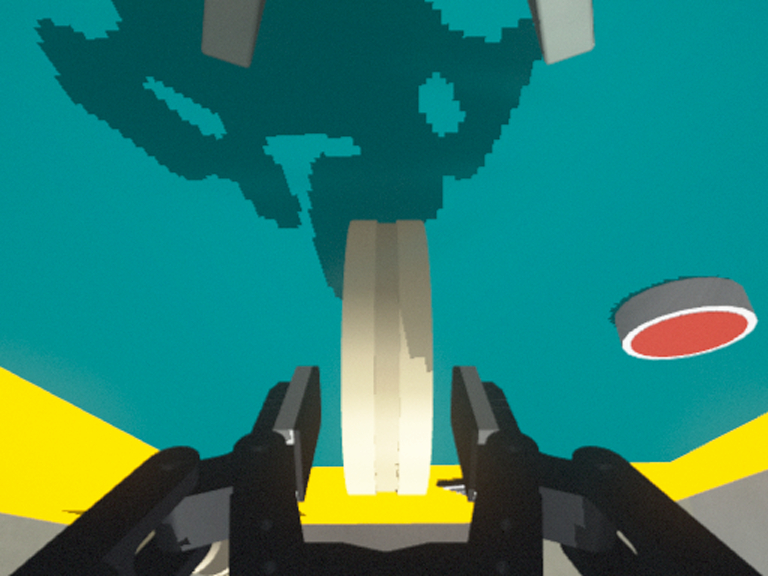

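Request:
{"op": "apply_moves", "data": {"targets": [0.01,0.041,0,1.33,-0.08,0,0.5,0.015,0.086,0,2.66,-0.17,0,0.5,0.018,0.134,-0.012,3.99,-0.25,0,0.5,0.022,0.184,-0.022,5.32,-0.33,0,0.5,0.025,0.235,-0.026,6.65,-0.42,0,0.5]}}

```text
time: 13.4
ee_pos: [0.5119, -0.0986, 0.0414]
tcp_rot: [179.8, -0.4, 86.4]
wrist_force: [0.5, 1.1, -0.6]
opening: 0.0429
```

Request:
{"op": "apply_moves", "data": {"targets": [0.003,0.051,0.004,1.33,-0.08,0,0.5,0.006,0.101,0.014,2.66,-0.17,0,0.5,0.009,0.149,0.032,3.99,-0.25,0,0.5,0.012,0.194,0.056,5.32,-0.33,0,0.5,0.015,0.235,0.086,6.65,-0.42,0,0.45]}}

```text
time: 13.9
ee_pos: [0.5123, -0.0924, 0.0436]
tcp_rot: [179.8, -40.3, 86.4]
wrist_force: [-0.1, 1.1, -0.7]
opening: 0.0387
```

Run:
```python
from h import *
c=snap("wrist","w13.png")
im=cv2.cvtColor(c["img"],cv2.COLOR_RGB2BGR)
cv2.imwrite("pics/w13c.png",cv2.convertScaleAbs(cv2.resize(im[0:130,160:350],None,fx=4,fy=4,interpolation=cv2.INTER_CUBIC),alpha=1.5))
snap("side","d13.png")
rows([],.5)
o=bot.get_obs(); C=np.array([.5111,-.0993,.051]); print(tcp_pose(C,-40,.011)[0])
```

```text
t 14.0 pos [ 0.5101 -0.0931  0.0386] rot [-179.41  -40.38   85.81] F [-0.4 -0.1 -1.8] op 0.0384

[ 0.51154397 -0.09224329  0.04257351]
```

View pics/w13.png

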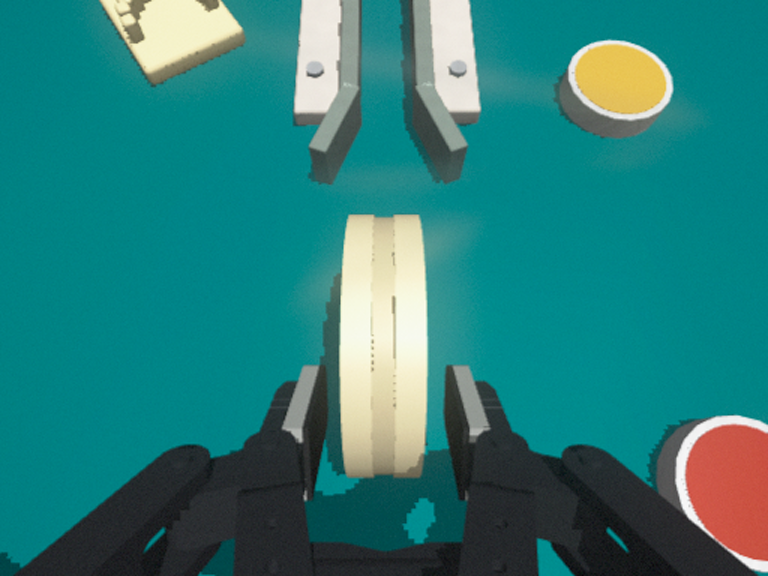

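View pics/w13c.png

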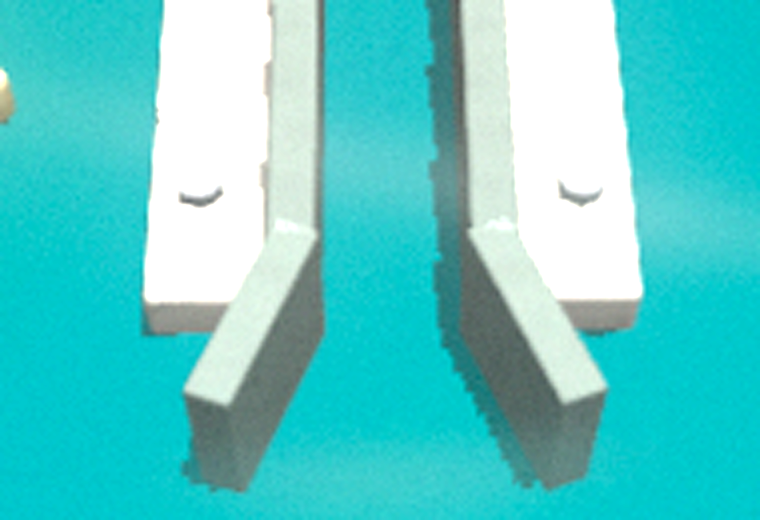

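View pics/d13.png

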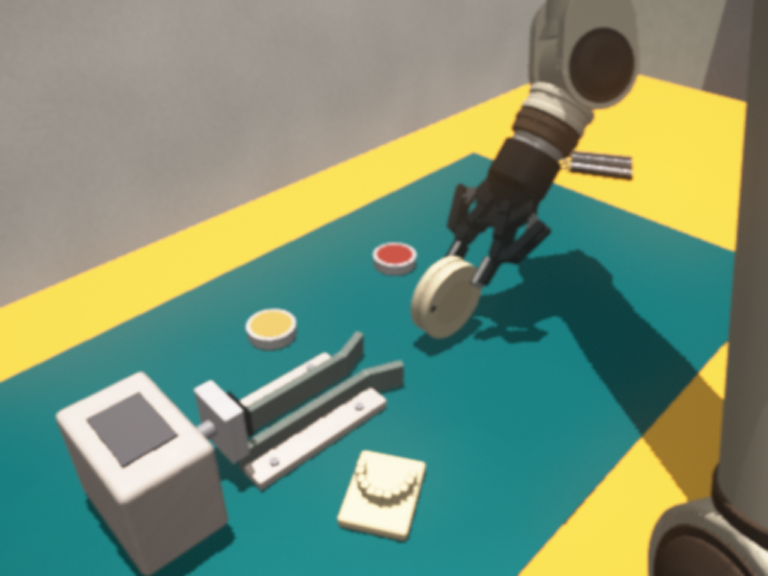

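Run:
```python
from h import *
c,x=wdisc([.511,-.0993,1.508],box=[226,142,286,318]); bayframe(x)
c2=cam("wrist"); im=cv2.cvtColor(c2["img"],cv2.COLOR_RGB2BGR)
cv2.imwrite("pics/w14c.png",cv2.convertScaleAbs(cv2.resize(im[0:130,160:350],None,fx=4,fy=4,interpolation=cv2.INTER_CUBIC),alpha=1.5))
for c in (c2,):
    f=lambda x,y:onz(c,160+x/4-.5,y/4-.5,.032)[:2].round(4)
    print("lips",f(230,405),f(562,402),"mouth",f(318,233),f(470,232),"far",f(323,0),f(463,0))
rows([],.5)
```

```text
disc [ 0.5118 -0.095   1.5042] deg 86.18 res 428 10121.0 box [226 142 286 318]
bay x,y -0.1463 -0.0002
lips [0.4888 0.0081] [0.5503 0.0046] mouth [0.5069 0.0479] [0.5368 0.0461] far [0.5109 0.1118] [0.5409 0.1097]
t 14.15 pos [ 0.5116 -0.0917  0.0425] rot [-179.9   -39.9    86.34] F [-0.7 -0.2  0.3] op 0.0386
```

View pics/w14c.png

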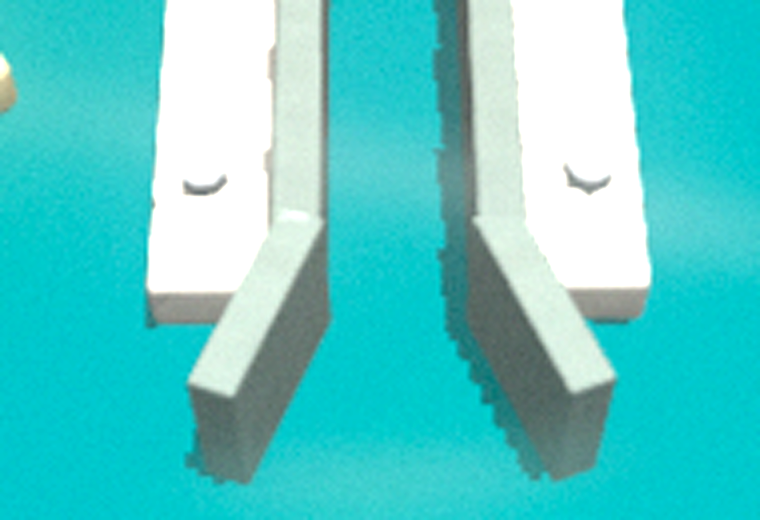

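Request:
{"op": "apply_moves", "data": {"targets": [0,0,0,0,0,0,0.35,0,0,0,0,0,0,0.29,0,0,0,0,0,0,0.25,0,0,0,0,0,0,0.22,0,0,0,0,0,0,0.22]}}

```text
time: 14.65
ee_pos: [0.5119, -0.0913, 0.0437]
tcp_rot: [180.0, -40.0, 86.4]
wrist_force: [-0.4, -0.7, 7.5]
opening: 0.0245
```

Request:
{"op": "apply_moves", "data": {"targets": [0.022,0.187,-0.023,-1.33,0.08,0,0.22,0.045,0.37,-0.046,-2.66,0.17,0,0.22,0.07,0.551,-0.063,-3.99,0.25,0,0.22,0.093,0.729,-0.074,-5.32,0.33,0,0.22,0.117,0.907,-0.077,-6.65,0.42,0,0.22]}}

```text
time: 15.15
ee_pos: [0.5154, -0.0643, 0.0413]
tcp_rot: [179.8, 0.3, 86.3]
wrist_force: [0.6, -0.4, -6.5]
opening: 0.0246
```

Run:
```python
from h import *
rows([],.5)
snap("side","d15.png")
rows([],.5)
```

```text
t 15.15 pos [ 0.5154 -0.0643  0.0413] rot [179.84   0.29  86.33] F [ 0.6 -0.4 -6.5] op 0.0246

t 15.2 pos [ 0.5157 -0.0614  0.0415] rot [179.84   0.67  86.55] F [ 1.2  2.1 -3.5] op 0.0243
```

View pics/d15.png

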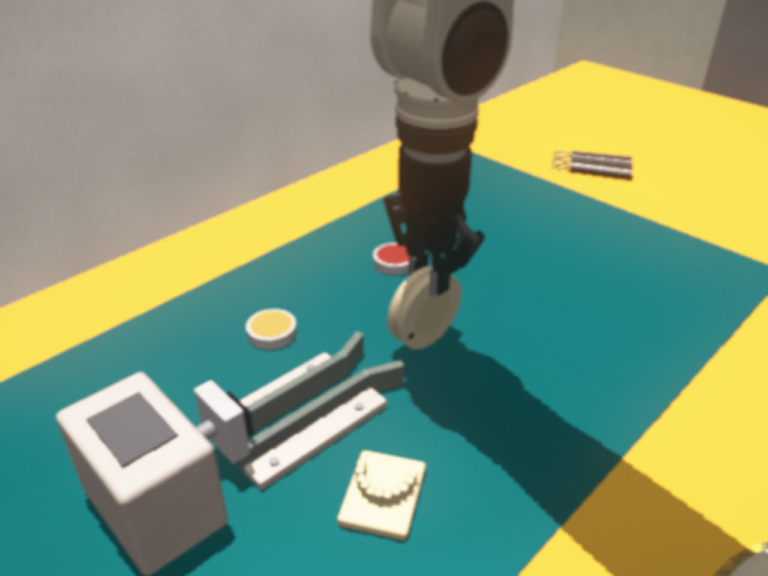

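Request:
{"op": "apply_moves", "data": {"targets": [0.011,0.178,-0.016,-1.33,0.08,0,0.22,0.022,0.356,-0.01,-2.66,0.17,0,0.22,0.034,0.537,0.007,-3.99,0.25,0,0.22,0.045,0.72,0.03,-5.32,0.33,0,0.22,0.057,0.907,0.06,-6.65,0.42,0,0.22]}}

```text
time: 15.7
ee_pos: [0.5188, -0.0359, 0.0455]
tcp_rot: [179.5, 40.2, 86.1]
wrist_force: [-4.1, 1.8, 7.0]
opening: 0.0246
```

Request:
{"op": "apply_moves", "data": {"targets": [0,0,-0.01,0,0,0,0.22,0,0,-0.015,0,0,0,0.22,0,0,-0.015,0,0,0,0.32,0,0,-0.015,0,0,0,0.4,0,0,-0.015,0,0,0,0.5]}}

```text
time: 16.2
ee_pos: [0.5165, -0.0373, 0.0414]
tcp_rot: [-180.0, 39.9, 86.3]
wrist_force: [-0.2, -0.7, -0.6]
opening: 0.043
```

Run:
```python
from h import *
snap("side","d16.png")
snap("wrist","w16.png")
c,x=wdisc([.517,-.031,1.508],box=[226,142,290,332]); bayframe(x)
rows([],.5)
```

```text
disc [ 0.5194 -0.0301  1.5116] deg 86.61 res 766 11242.0 box [226 142 290 332]
bay x,y -0.081 -0.0037
t 16.4 pos [ 0.5166 -0.0374  0.0414] rot [-179.96   39.92   86.33] F [-0.6 -0.3  1.3] op 0.0428
```

View pics/d16.png

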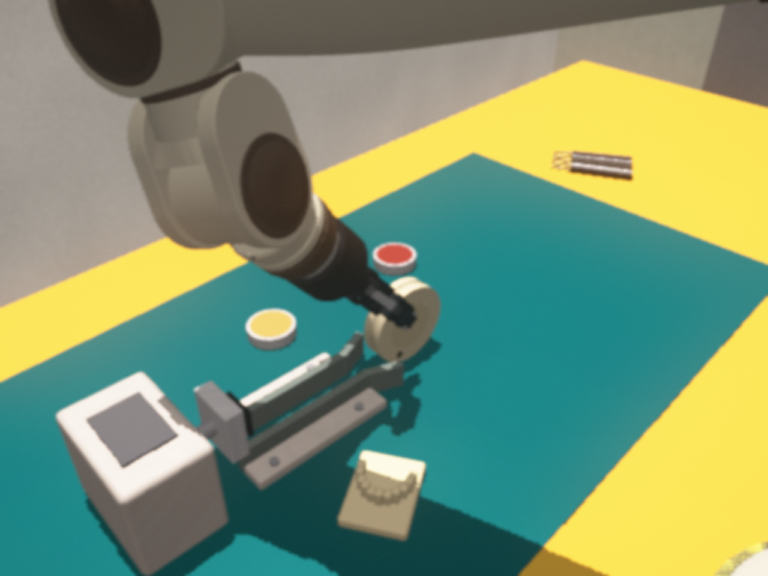

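View pics/w16.png

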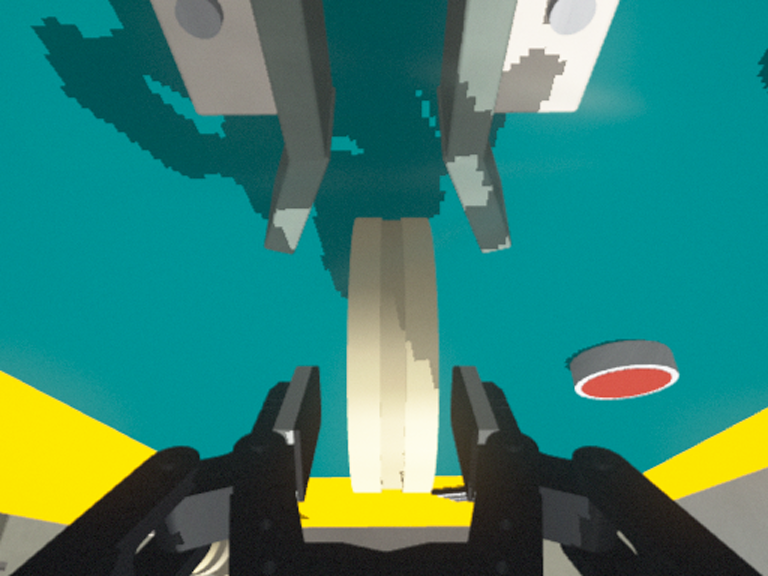

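Request:
{"op": "apply_moves", "data": {"targets": [0.01,0.041,0,1.33,-0.08,0,0.5,0.015,0.086,-0.015,2.66,-0.17,0,0.5,0.018,0.134,-0.032,3.99,-0.25,0,0.5,0.022,0.184,-0.042,5.32,-0.33,0,0.5,0.025,0.235,-0.046,6.65,-0.42,0,0.5]}}

```text
time: 16.9
ee_pos: [0.5182, -0.03, 0.0415]
tcp_rot: [179.9, -0.4, 86.4]
wrist_force: [0.4, 0.2, -0.6]
opening: 0.0427
```

Request:
{"op": "apply_moves", "data": {"targets": [0.003,0.051,0.004,1.33,-0.08,0,0.5,0.006,0.101,0.014,2.66,-0.17,0,0.5,0.009,0.149,0.032,3.99,-0.25,0,0.5,0.012,0.194,0.056,5.32,-0.33,0,0.5,0.015,0.235,0.086,6.65,-0.42,0,0.5]}}

```text
time: 17.4
ee_pos: [0.5187, -0.0239, 0.044]
tcp_rot: [179.8, -40.3, 86.4]
wrist_force: [0.7, 1.9, -0.4]
opening: 0.0428
```

Request:
{"op": "apply_moves", "data": {"targets": [0.001,0.037,0.036,1.33,-0.08,0,0.45,0.003,0.054,0.054,2,-0.12,0,0.4,0.003,0.054,0.054,2,-0.12,0,0.4]}}

```text
time: 17.7
ee_pos: [0.5171, -0.0225, 0.0418]
tcp_rot: [-179.4, -52.2, 85.8]
wrist_force: [-0.3, -0.7, -0.2]
opening: 0.0341
```

Run:
```python
from h import *
snap("wrist","w17.png")
rows([],.5)
print(tcp_pose([.517,-.0303,.051],-52,.011)[0],bot.get_obs()["q"].round(1))
```

```text
t 17.75 pos [ 0.5176 -0.0222  0.0428] rot [-179.54  -52.04   85.96] F [1.2 0.2 0.5] op 0.034

[ 0.51754428 -0.02164899  0.04422772] [-28.8  21.7  -2.8  94.2  45.5  52.8]
```

View pics/w17.png

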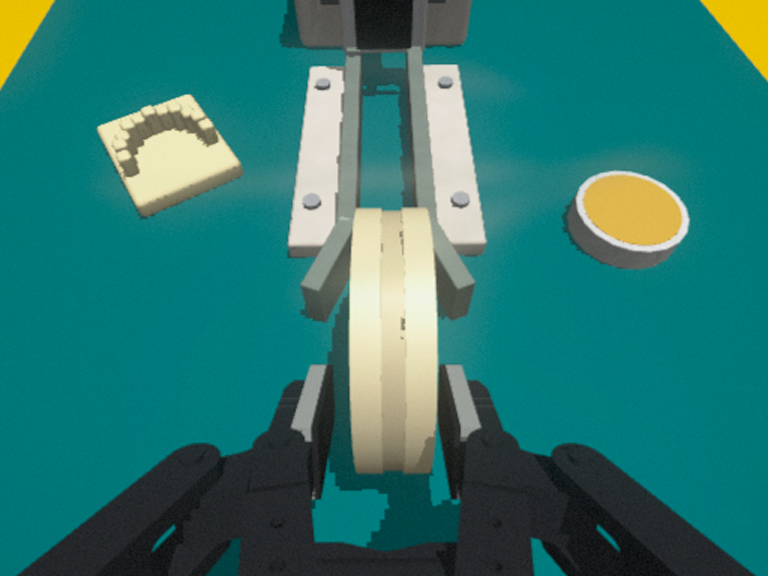

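Request:
{"op": "apply_moves", "data": {"targets": [0.03,-0.13,0.11,0,0,0,0.4,0.06,-0.13,0.11,0,0,0,0.4,0.06,-0.13,0.11,0,0,0,0.35,0.06,-0.13,0.11,0,0,0,0.3,0.06,-0.13,0.11,0,0,0,0.26]}}

```text
time: 18.25
ee_pos: [0.52, -0.0251, 0.0483]
tcp_rot: [-179.9, -52.0, 86.4]
wrist_force: [-1.1, -1.6, 3.9]
opening: 0.0243
```

Request:
{"op": "apply_moves", "data": {"targets": [0,0,0,0,0,0,0.22,0,0,0,0,0,0,0.22]}}

```text
time: 18.45
ee_pos: [0.52, -0.0253, 0.0482]
tcp_rot: [-179.9, -52.1, 86.3]
wrist_force: [-0.4, -1.5, 6.9]
opening: 0.0243
```

```bash
cat >> h.py <<'E'
def roll(C,a,b,n,d,op=.22,lat=0,dz=0):
    # rows rolling (or turning if roll 0) from tilt a to b in n steps; printed per 5-row call relative to each call's start
    L=np.array([U[1],-U[0],0])
    ps=[]
    for k in range(n+1):
        f=a+(b-a)*k/n; p,R=tcp_pose(C+U*.049*np.radians(f-a)+L*lat*k/n+np.array([0,0,dz*k/n]),f,d); ps.append((p,R))
    for i in range(0,n,5): rows(ps[i+1:i+6],op,start=ps[i])
def turn(C,a,b,n,d,op=.5):
    ps=[tcp_pose(C,a+(b-a)*k/n,d) for k in range(n+1)]
    for i in range(0,n,5): rows(ps[i+1:i+6],op,start=ps[i])
E
python3 - <<'E'
from h import *
snap("wrist","w18.png")
rows([],.5)
roll(np.array([.517,-.0303,.051]),-52,28,10,.006,lat=-.0015)
E
```

```text
t 18.5 pos [ 0.52   -0.0254  0.0482] rot [-179.9   -52.07   86.32] F [-1.8 -1.7  6.2] op 0.0244

t 18.5 pos [ 0.5173 -0.0256  0.0473] rot [-179.9   -52.07   86.32] F [-1.8 -1.7  6.2] op 0.0244
0.008, 0.209, -0.021, -1.33, 0.08, -0, 0.22, 0.016, 0.416, -0.039, -2.66, 0.17, 0, 0.22, 0.024, 0.62, -0.053, -3.99, 0.25, -0, 0.22, 0.032, 0.823, -0.065, -5.32, 0.33, -0, 0.22, 0.039, 1.024, -0.072, -6.65, 0.42, -0, 0.22


t 18.5 pos [0.5185 0.0051 0.0451] rot [-179.9   -52.07   86.32] F [-1.8 -1.7  6.2] op 0.0244
0.008, 0.2, -0.004, -1.33, 0.08, -0, 0.22, 0.015, 0.4, -0.004, -2.66, 0.17, -0, 0.22, 0.023, 0.601, 0, -3.99, 0.25, -0, 0.22, 0.03, 0.802, 0.008, -5.32, 0.33, -0, 0.22, 0.038, 1.004, 0.019, -6.65, 0.42, -0, 0.22
```

View pics/w18.png

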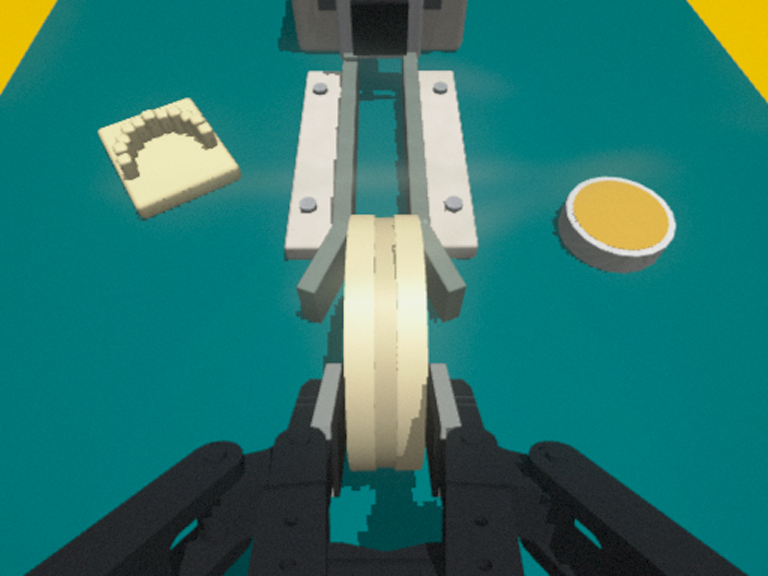

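Request:
{"op": "apply_moves", "data": {"targets": [-0.002,0.209,-0.018,-1.33,0.08,0,0.22,-0.004,0.416,-0.036,-2.66,0.17,0,0.22,-0.006,0.62,-0.053,-3.99,0.25,0,0.22,-0.008,0.823,-0.065,-5.32,0.33,0,0.22,-0.011,1.024,-0.072,-6.65,0.42,0,0.22]}}

```text
time: 19.0
ee_pos: [0.5196, 0.005, 0.0459]
tcp_rot: [180.0, -11.7, 86.3]
wrist_force: [0.3, -0.5, -5.2]
opening: 0.0242
```

Run:
```python
from h import *
rows([],.5)
snap("wrist","w19.png")
rows([],.5)
```

```text
t 19.0 pos [0.5196 0.005  0.0459] rot [179.95 -11.72  86.29] F [ 0.3 -0.5 -5.2] op 0.0242

t 19.05 pos [0.5202 0.0078 0.0471] rot [179.85 -11.33  86.52] F [ 1.   2.7 -1.6] op 0.024
```

View pics/w19.png

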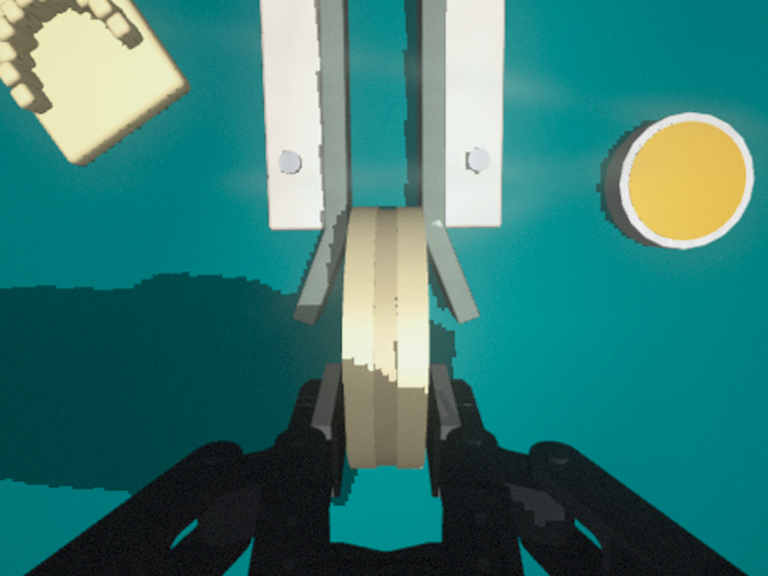

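Request:
{"op": "apply_moves", "data": {"targets": [0.013,0.2,-0.012,-1.33,0.08,0,0.22,0.025,0.4,-0.018,-2.66,0.17,0,0.22,0.038,0.601,-0.014,-3.99,0.25,0,0.22,0.05,0.802,-0.006,-5.32,0.33,0,0.22,0.063,1.004,0.005,-6.65,0.42,0,0.22]}}

```text
time: 19.55
ee_pos: [0.523, 0.0363, 0.0484]
tcp_rot: [179.7, 28.1, 86.2]
wrist_force: [-4.0, 1.9, 6.4]
opening: 0.0246
```

Request:
{"op": "apply_moves", "data": {"targets": [0,0,-0.01,0,0,0,0.22,0,0,-0.01,0,0,0,0.22,0,0,-0.01,0,0,0,0.22]}}

```text
time: 19.85
ee_pos: [0.5229, 0.0368, 0.0466]
tcp_rot: [179.9, 27.8, 86.3]
wrist_force: [3.2, 5.3, 12.0]
opening: 0.0246
```

Run:
```python
from h import *
rows([],.5)
snap("wrist","w20.png"); snap("side","d20.png")
rows([],.5)
turn(np.array([.5215,.038,.051]),28,-52,10,.006)
```

```text
t 19.85 pos [0.5229 0.0368 0.0466] rot [179.85  27.81  86.32] F [ 3.2  5.3 12. ] op 0.0246

t 19.95 pos [0.5229 0.0366 0.0466] rot [179.84  27.79  86.28] F [ 3.   5.5 10.4] op 0.0244

t 19.95 pos [0.5213 0.0352 0.0457] rot [179.84  27.79  86.28] F [ 3.   5.5 10.4] op 0.0244
0.002, 0.025, -0.011, 1.33, -0.08, 0, 0.5, 0.003, 0.052, -0.019, 2.66, -0.17, 0, 0.5, 0.005, 0.08, -0.023, 3.99, -0.25, 0, 0.5, 0.007, 0.108, -0.023, 5.32, -0.33, 0, 0.5, 0.009, 0.135, -0.019, 6.65, -0.42, 0, 0.5


t 19.95 pos [0.5216 0.0392 0.0451] rot [179.84  27.79  86.28] F [ 3.   5.5 10.4] op 0.0244
0.002, 0.027, 0.008, 1.33, -0.08, 0, 0.5, 0.003, 0.052, 0.019, 2.66, -0.17, 0, 0.5, 0.005, 0.076, 0.034, 3.99, -0.25, -0, 0.5, 0.006, 0.097, 0.052, 5.32, -0.33, 0, 0.5, 0.007, 0.116, 0.072, 6.65, -0.42, 0, 0.5
```

View pics/w20.png

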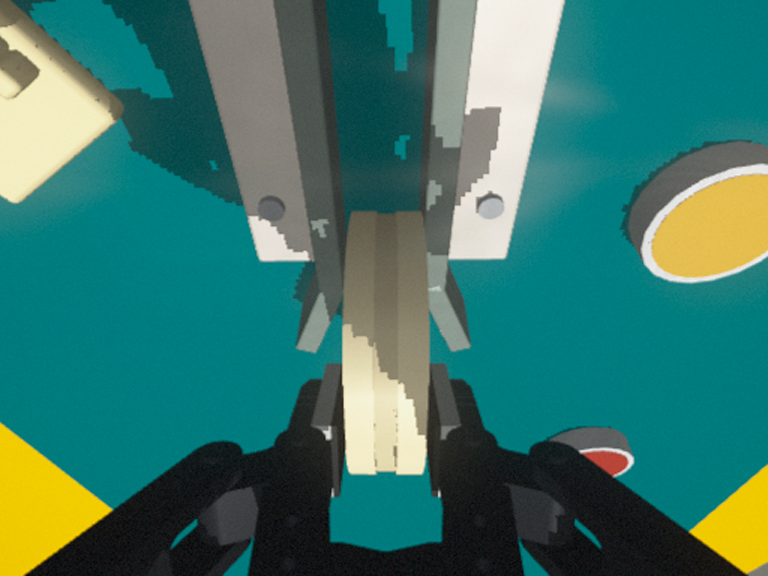

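View pics/d20.png

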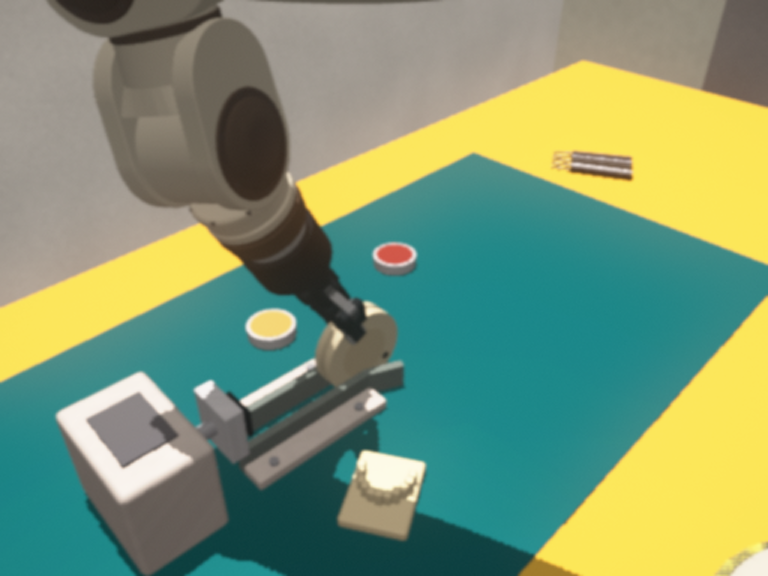

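Request:
{"op": "apply_moves", "data": {"targets": [0,0,0.015,0,0,0,0.26,0,0,0.015,0,0,0,0.32,0,0,0.015,0,0,0,0.4,0,0,0.015,0,0,0,0.47,-0.02,0,0.02,0,0,0,0.5]}}

```text
time: 20.45
ee_pos: [0.5205, 0.0352, 0.0455]
tcp_rot: [-179.9, 27.9, 86.3]
wrist_force: [0.3, 0.4, 0.2]
opening: 0.0427
```

Request:
{"op": "apply_moves", "data": {"targets": [0.002,0.025,-0.011,1.33,-0.08,0,0.5,0.003,0.052,-0.019,2.66,-0.17,0,0.5,0.005,0.08,-0.023,3.99,-0.25,0,0.5,0.007,0.108,-0.023,5.32,-0.33,0,0.5,0.009,0.135,-0.019,6.65,-0.42,0,0.5]}}

```text
time: 20.95
ee_pos: [0.5216, 0.0396, 0.0467]
tcp_rot: [179.9, -12.4, 86.4]
wrist_force: [-0.4, 0.0, -0.3]
opening: 0.0423
```

Request:
{"op": "apply_moves", "data": {"targets": [0.002,0.027,0.008,1.33,-0.08,0,0.5,0.003,0.052,0.019,2.66,-0.17,0,0.5,0.005,0.076,0.034,3.99,-0.25,0,0.5,0.006,0.097,0.052,5.32,-0.33,0,0.5,0.007,0.116,0.072,6.65,-0.42,0,0.4]}}

```text
time: 21.45
ee_pos: [0.522, 0.0422, 0.0486]
tcp_rot: [179.9, -52.3, 86.4]
wrist_force: [0.0, 1.2, -0.4]
opening: 0.0342
```

Run:
```python
from h import *
rows([],.5)
cam("wrist")
snap("wrist","w21.png"); 
rows([],.5)
print(tcp_pose(np.array([.5215,.038,.051]),-52,.006)[0])
```

```text
t 21.45 pos [0.522  0.0422 0.0486] rot [179.86 -52.33  86.41] F [ 0.   1.2 -0.4] op 0.0342

t 21.55 pos [0.5196 0.0417 0.0432] rot [-179.02  -52.36   85.44] F [-0.3  1.  -0.7] op 0.0343

[0.52179688 0.04271873 0.04730603]
```

View pics/w21.png

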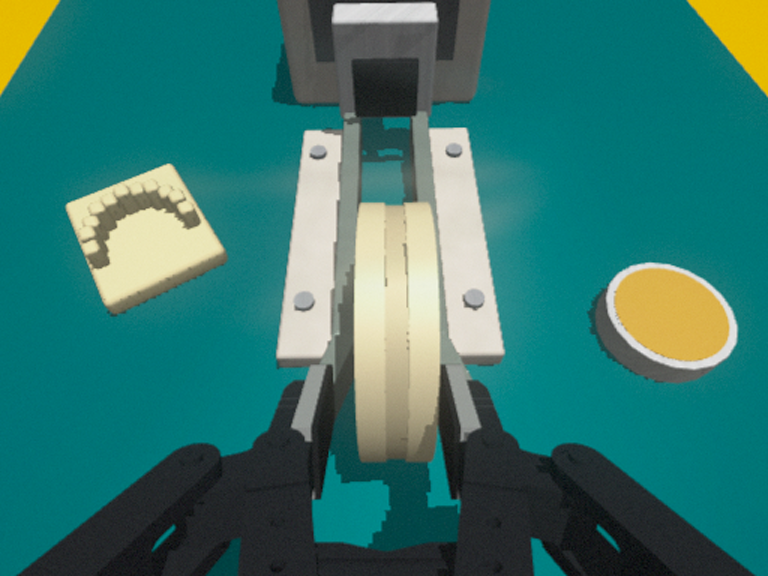

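Request:
{"op": "apply_moves", "data": {"targets": [0,0,0.02,0,0,0,0.42,0,0,0.02,0,0,0,0.42]}}

```text
time: 21.75
ee_pos: [0.5217, 0.0432, 0.0491]
tcp_rot: [180.0, -51.9, 86.5]
wrist_force: [-0.8, -0.2, -0.1]
opening: 0.0359
```

Run:
```python
from h import *
snap("wrist","w22.png"); 
rows([],.5)
```

```text
t 21.8 pos [0.5218 0.0435 0.0496] rot [179.88 -51.89  86.6 ] F [ 0.1 -0.8 -0.3] op 0.0359
```

View pics/w22.png

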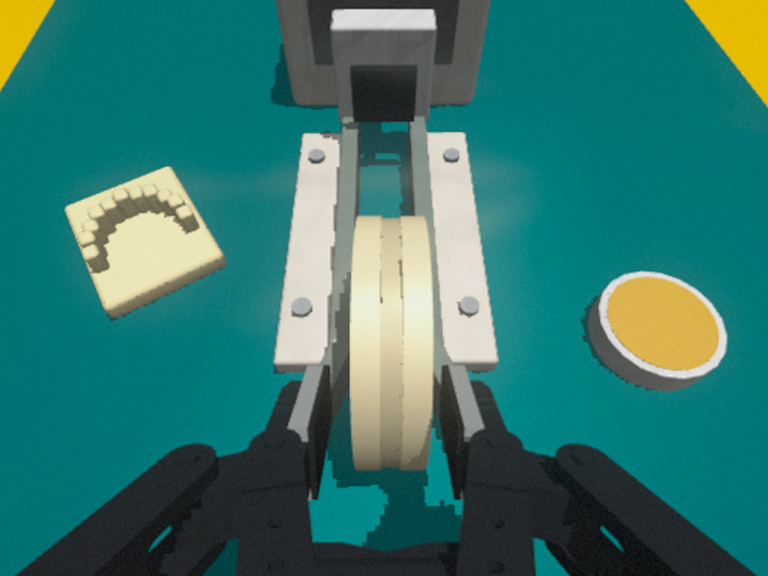

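Request:
{"op": "apply_moves", "data": {"targets": [0.03,0,0,0,0,0,0.38,0.03,0,0,0,0,0,0.32,0.03,0,0,0,0,0,0.27,0.03,0,0,0,0,0,0.22,0.03,0,0,0,0,0,0.22]}}

```text
time: 22.3
ee_pos: [0.5226, 0.043, 0.0489]
tcp_rot: [-180.0, -52.1, 86.4]
wrist_force: [-0.7, -2.5, 6.0]
opening: 0.0246
```

Run:
```python
from h import *
rows([],.5)
roll(np.array([.5215,.038,.051]),-52,8,10,.005,lat=-.0011)
```

```text
t 22.3 pos [0.5226 0.043  0.0489] rot [-179.95  -52.08   86.36] F [-0.7 -2.5  6. ] op 0.0246

t 22.3 pos [0.5217 0.0419 0.0479] rot [-179.95  -52.08   86.36] F [-0.7 -2.5  6. ] op 0.0246
0.006, 0.16, -0.013, -1, 0.06, 0, 0.22, 0.013, 0.318, -0.025, -2, 0.13, -0, 0.22, 0.019, 0.475, -0.036, -2.99, 0.19, 0, 0.22, 0.025, 0.631, -0.045, -3.99, 0.25, -0, 0.22, 0.031, 0.786, -0.052, -4.99, 0.31, 0, 0.22


t 22.3 pos [0.5227 0.0655 0.0464] rot [-179.95  -52.08   86.36] F [-0.7 -2.5  6. ] op 0.0246
0.006, 0.154, -0.006, -1, 0.06, -0, 0.22, 0.012, 0.308, -0.01, -2, 0.13, -0, 0.22, 0.018, 0.462, -0.012, -2.99, 0.19, -0, 0.22, 0.024, 0.616, -0.012, -3.99, 0.25, -0, 0.22, 0.03, 0.769, -0.011, -4.99, 0.31, 0, 0.22
```

Request:
{"op": "apply_moves", "data": {"targets": [0.002,0.16,-0.013,-1,0.06,0,0.22,0.004,0.318,-0.025,-2,0.13,0,0.22,0.007,0.475,-0.036,-2.99,0.19,0,0.22,0.01,0.631,-0.045,-3.99,0.25,0,0.22,0.014,0.786,-0.052,-4.99,0.31,0,0.22]}}

```text
time: 22.8
ee_pos: [0.5235, 0.0661, 0.0476]
tcp_rot: [179.9, -21.8, 86.4]
wrist_force: [0.9, 0.1, -2.6]
opening: 0.0245
```

Run:
```python
from h import *
rows([],.5)
snap("wrist","w23.png"); 
rows([],.5)
```

```text
t 22.8 pos [0.5235 0.0661 0.0476] rot [179.86 -21.78  86.36] F [ 0.9  0.1 -2.6] op 0.0245

t 22.85 pos [0.5238 0.0678 0.0488] rot [179.77 -21.49  86.51] F [ 0.6  2.7 -1.5] op 0.0244
```

View pics/w23.png

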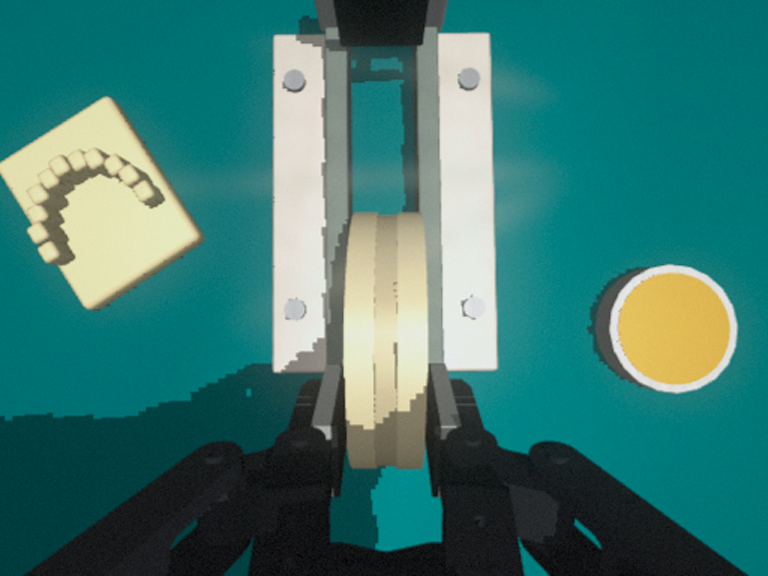

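Request:
{"op": "apply_moves", "data": {"targets": [0.004,0.154,-0.008,-1,0.06,0.02,0.22,0.008,0.308,-0.014,-2,0.13,0.04,0.22,0.012,0.462,-0.02,-2.99,0.19,0.06,0.22,0.016,0.616,-0.022,-3.99,0.25,0.07,0.22,0.02,0.769,-0.021,-4.99,0.31,0.07,0.22]}}

```text
time: 23.35
ee_pos: [0.5248, 0.0902, 0.0485]
tcp_rot: [179.8, 8.1, 86.7]
wrist_force: [-0.7, 1.5, 9.2]
opening: 0.0245
```

Request:
{"op": "apply_moves", "data": {"targets": [0,0,0,0,0,0,0.22,0,0,0,0,0,0,0.22]}}

```text
time: 23.55
ee_pos: [0.5252, 0.0909, 0.0482]
tcp_rot: [179.9, 7.9, 86.9]
wrist_force: [1.5, 1.2, 14.8]
opening: 0.0249
```

Run:
```python
from h import *
rows([],.5)
snap("wrist","w24.png"); snap("side","d24.png")
rows([],.5)
turn(np.array([.5245,.0895,.051]),8,-47,10,.006)
```

```text
t 23.55 pos [0.5252 0.0909 0.0482] rot [179.86   7.9   86.86] F [ 1.5  1.2 14.8] op 0.0249

t 23.65 pos [0.5251 0.0905 0.0483] rot [179.86   7.84  86.79] F [ 2.2  1.5 15.3] op 0.0244

t 23.65 pos [0.5244 0.0887 0.0451] rot [179.86   7.84  86.79] F [ 2.2  1.5 15.3] op 0.0244
0.001, 0.019, -0.002, 0.91, -0.06, -0, 0.5, 0.002, 0.038, -0.002, 1.83, -0.12, -0, 0.5, 0.004, 0.057, 0, 2.74, -0.17, -0, 0.5, 0.005, 0.076, 0.004, 3.66, -0.23, 0, 0.5, 0.006, 0.094, 0.01, 4.57, -0.29, -0, 0.5


t 23.65 pos [0.5246 0.0915 0.0453] rot [179.86   7.84  86.79] F [ 2.2  1.5 15.3] op 0.0244
0.001, 0.018, 0.007, 0.91, -0.06, -0, 0.5, 0.002, 0.035, 0.016, 1.83, -0.12, -0, 0.5, 0.003, 0.051, 0.027, 2.74, -0.17, 0, 0.5, 0.004, 0.066, 0.039, 3.66, -0.23, 0, 0.5, 0.005, 0.079, 0.052, 4.57, -0.29, 0, 0.5
```

View pics/w24.png

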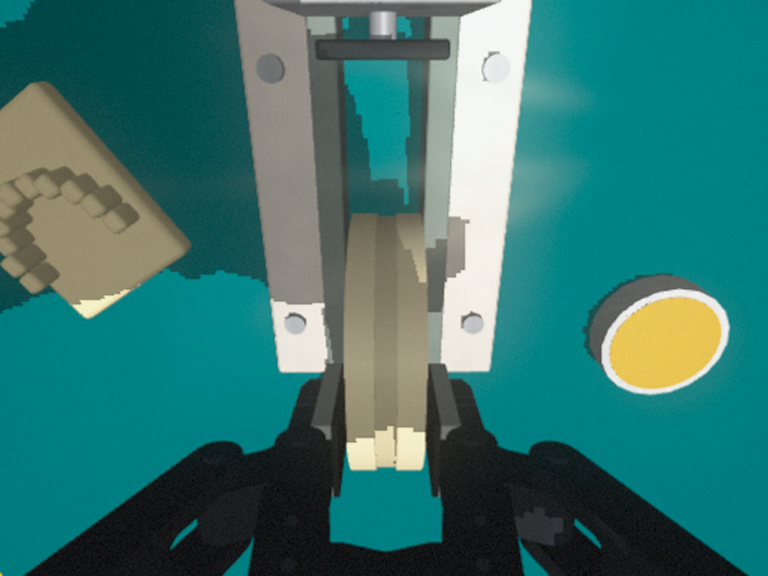

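View pics/d24.png

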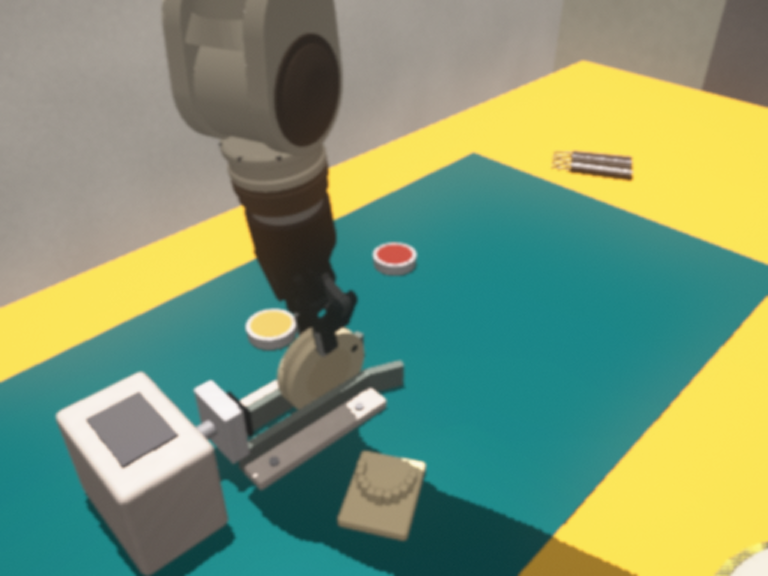

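Request:
{"op": "apply_moves", "data": {"targets": [0,0,0.03,0,0,0,0.26,0,0,0.04,0,0,0,0.32,0,0,0.05,0,0,0,0.4,-0.015,0,0.05,0,0,0,0.47,-0.015,0,0.05,0,0,0,0.5]}}

```text
time: 24.15
ee_pos: [0.5223, 0.0895, 0.0468]
tcp_rot: [-179.8, 8.0, 86.8]
wrist_force: [-0.0, 0.1, -0.2]
opening: 0.0427
```

Run:
```python
from h import *
c=snap("wrist","w25.png")
rows([],.5)
for v in (40,58):
    for z in (.037,.071): print(v,z,onz(c,383/1.5,v/1.5,z).round(4)); bayframe(onz(c,383/1.5,v/1.5,z),86.3,(.5222,.049))
c,x=wdisc([.5245,.089,1.508],box=[226,138,290,316]); bayframe(x,86.3,(.5222,.049))
```

```text
t 24.2 pos [0.5224 0.0895 0.0469] rot [-179.81    7.95   86.77] F [-0.4 -0.1  0.3] op 0.0428

40 0.037 [0.5282 0.1966 0.037 ]
bay x,y 0.1477 0.0035
40 0.071 [0.5284 0.1963 0.071 ]
bay x,y 0.1474 0.0033
58 0.037 [0.5279 0.1913 0.037 ]
bay x,y 0.1424 0.0035
58 0.071 [0.5282 0.1921 0.071 ]
bay x,y 0.1432 0.0033
disc [0.5261 0.0919 1.5102] deg 86.53 res 1017 10328.0 box [226 138 290 316]
bay x,y 0.043 -0.0011
```

View pics/w25.png

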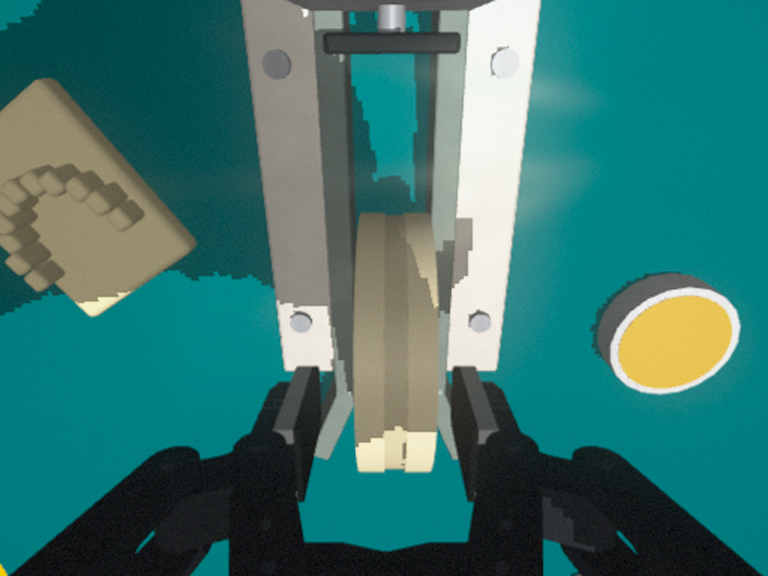

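Run:
```python
from h import *
turn(np.array([.5245,.0905,.052]),8,-52,10,.005)
```

```text
t 24.3 pos [0.5245 0.0898 0.047 ] rot [-179.84    7.94   86.77] F [-0.3  0.1 -0.1] op 0.0429
0.001, 0.017, -0.002, 1, -0.06, -0, 0.5, 0.002, 0.035, -0.001, 2, -0.13, -0, 0.5, 0.003, 0.052, 0.001, 2.99, -0.19, 0, 0.5, 0.004, 0.069, 0.005, 3.99, -0.25, -0, 0.5, 0.005, 0.085, 0.011, 4.99, -0.31, -0, 0.5


t 24.3 pos [0.5246 0.0924 0.0474] rot [-179.84    7.94   86.77] F [-0.3  0.1 -0.1] op 0.0429
0.001, 0.016, 0.007, 1, -0.06, -0, 0.5, 0.002, 0.031, 0.016, 2, -0.13, -0, 0.5, 0.003, 0.045, 0.027, 2.99, -0.19, -0, 0.5, 0.004, 0.057, 0.039, 3.99, -0.25, -0, 0.5, 0.004, 0.069, 0.052, 4.99, -0.31, -0, 0.5
```

Request:
{"op": "apply_moves", "data": {"targets": [0.02,0.02,0.01,1,-0.06,0,0.5,0.04,0.04,0.02,2,-0.13,0,0.5,0.055,0.058,0.025,2.99,-0.19,0,0.5,0.056,0.075,0.03,3.99,-0.25,0,0.5,0.057,0.095,0.035,4.99,-0.31,0,0.5]}}

```text
time: 24.8
ee_pos: [0.5248, 0.0924, 0.0492]
tcp_rot: [179.8, -22.3, 86.8]
wrist_force: [0.1, 0.5, 0.1]
opening: 0.0425
```

Request:
{"op": "apply_moves", "data": {"targets": [0.001,0.016,0.007,1,-0.06,0,0.5,0.002,0.031,0.016,2,-0.13,0,0.5,0.003,0.045,0.027,2.99,-0.19,0,0.46,0.004,0.057,0.039,3.99,-0.25,0,0.42,0.004,0.069,0.052,4.99,-0.31,0,0.42]}}

```text
time: 25.3
ee_pos: [0.5251, 0.0941, 0.0506]
tcp_rot: [179.5, -52.3, 87.1]
wrist_force: [-0.2, 0.0, -0.3]
opening: 0.0361
```

Request:
{"op": "apply_moves", "data": {"targets": [0,0,0,0,0,0,0.42,0,0,0,0,0,0,0.42]}}

```text
time: 25.5
ee_pos: [0.5246, 0.0941, 0.0493]
tcp_rot: [179.8, -51.9, 86.8]
wrist_force: [0.8, 0.7, 0.8]
opening: 0.0359
```

Run:
```python
from h import *
rows([],.5)
snap("wrist","w26.png")
rows([],.5)
print(tcp_pose([.5245,.0905,.052],-52,.005)[0])
```

```text
t 25.5 pos [0.5246 0.0941 0.0493] rot [179.84 -51.93  86.79] F [0.8 0.7 0.8] op 0.0359

t 25.55 pos [0.5248 0.0945 0.0501] rot [179.66 -51.92  86.98] F [ 1.2 -1.4  0.6] op 0.0361

[0.5247474  0.09443228 0.04892169]
```

View pics/w26.png

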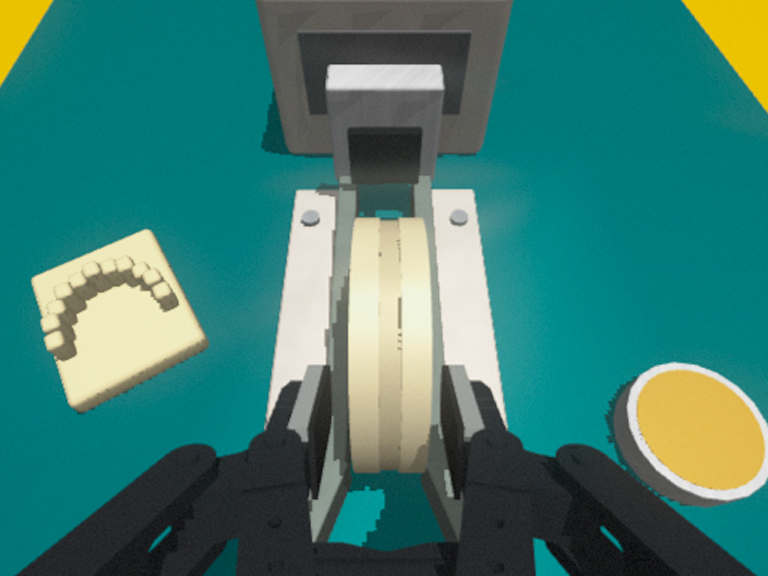

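Request:
{"op": "apply_moves", "data": {"targets": [0.015,0,0,0,0,0,0.36,0.015,0,0,0,0,0,0.3,0.015,0,0,0,0,0,0.25,0.015,0,0,0,0,0,0.22,0.01,0,0,0,0,0,0.22]}}

```text
time: 26.05
ee_pos: [0.5253, 0.0947, 0.0509]
tcp_rot: [179.5, -52.1, 87.1]
wrist_force: [1.2, -1.1, 5.4]
opening: 0.024
```

Run:
```python
from h import *
rows([],.5)
roll(np.array([.5245,.0905,.052]),-52,-7,10,.005,lat=-.0003)
```

```text
t 26.05 pos [0.5253 0.0947 0.0509] rot [179.54 -52.07  87.07] F [ 1.2 -1.1  5.4] op 0.024

t 26.05 pos [0.5247 0.0944 0.0489] rot [179.54 -52.07  87.07] F [ 1.2 -1.1  5.4] op 0.024
0.007, 0.12, -0.01, -0.75, 0.05, 0, 0.22, 0.013, 0.239, -0.019, -1.5, 0.09, 0, 0.22, 0.019, 0.357, -0.028, -2.25, 0.14, 0, 0.22, 0.026, 0.474, -0.036, -2.99, 0.19, 0, 0.22, 0.032, 0.591, -0.042, -3.74, 0.24, -0, 0.22


t 26.05 pos [0.5257 0.1122 0.0476] rot [179.54 -52.07  87.07] F [ 1.2 -1.1  5.4] op 0.024
0.006, 0.116, -0.006, -0.75, 0.05, -0, 0.22, 0.013, 0.233, -0.011, -1.5, 0.09, 0, 0.22, 0.019, 0.348, -0.015, -2.25, 0.14, -0, 0.22, 0.025, 0.464, -0.018, -2.99, 0.19, -0, 0.22, 0.031, 0.579, -0.02, -3.74, 0.24, -0, 0.22
```

Request:
{"op": "apply_moves", "data": {"targets": [0.007,0.12,-0.01,-0.75,0.05,0,0.22,0.013,0.239,-0.019,-1.5,0.09,0,0.22,0.019,0.357,-0.028,-2.25,0.14,0,0.22,0.026,0.474,-0.036,-2.99,0.19,0,0.22,0.032,0.591,-0.042,-3.74,0.24,0,0.22]}}

```text
time: 26.55
ee_pos: [0.5262, 0.1124, 0.0494]
tcp_rot: [179.8, -29.4, 86.8]
wrist_force: [0.5, 1.4, -1.4]
opening: 0.0242
```

Request:
{"op": "apply_moves", "data": {"targets": [0.006,0.116,-0.006,-0.75,0.05,0,0.22,0.013,0.233,-0.011,-1.5,0.09,0,0.22,0.019,0.348,-0.015,-2.25,0.14,0,0.22,0.025,0.464,-0.018,-2.99,0.19,0,0.22,0.031,0.579,-0.02,-3.74,0.24,0,0.22]}}

```text
time: 27.05
ee_pos: [0.5273, 0.1301, 0.0491]
tcp_rot: [180.0, -6.9, 86.7]
wrist_force: [0.1, -0.3, -1.6]
opening: 0.0244
```

Request:
{"op": "apply_moves", "data": {"targets": [0,0,0,0,0,0,0.22,0,0,0,0,0,0,0.22]}}

```text
time: 27.25
ee_pos: [0.5273, 0.1304, 0.049]
tcp_rot: [-180.0, -7.1, 86.8]
wrist_force: [0.4, -1.0, 5.8]
opening: 0.0242
```

Run:
```python
from h import *
rows([],.5)
c=snap("wrist","w27.png"); snap("side","d27.png")
rows([],.5)
```

```text
t 27.25 pos [0.5273 0.1304 0.049 ] rot [-179.97   -7.15   86.83] F [ 0.4 -1.   5.8] op 0.0242

t 27.35 pos [0.5273 0.13   0.0489] rot [-179.96   -7.19   86.77] F [-0.3  1.5  6.2] op 0.0248
```

View pics/w27.png

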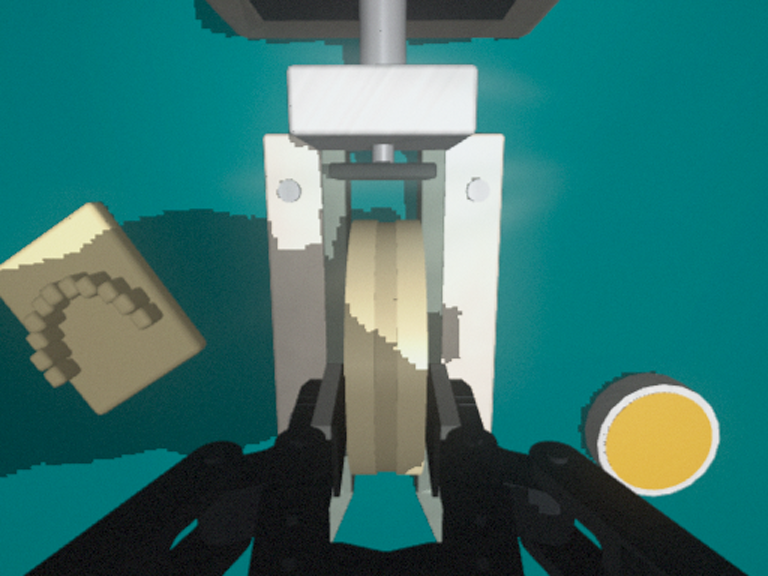

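View pics/d27.png

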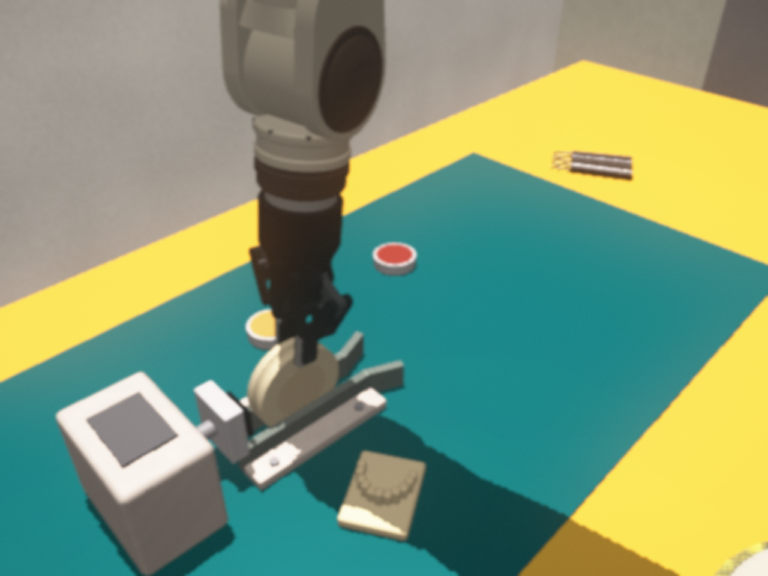

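Run:
```python
from h import *
c=cam("wrist"); im=cv2.cvtColor(c["img"],cv2.COLOR_RGB2BGR)
cv2.imwrite("pics/w28c.png",cv2.convertScaleAbs(cv2.resize(im[80:160,200:310],None,fx=7,fy=7,interpolation=cv2.INTER_CUBIC),alpha=1.5))
for v in (160,166,178,):
    for z in (.037,.071): print(v,z,onz(c,383/1.5,v/1.5,z).round(4))
# disc front at z=.051
P=np.array([.5295,.1294,.051])+U*.049; print(P,proj(c,P)*1.5)
for dd in np.arange(0,.02,.004): print(dd, (proj(c,P+U*dd)*1.5).round(0), "top edge", (proj(c,P+U*dd+[0,0,.02])*1.5).round(0))
```

```text
160 0.037 [0.531  0.2004 0.037 ]
160 0.071 [0.531  0.1984 0.071 ]
166 0.037 [0.5309 0.1981 0.037 ]
166 0.071 [0.5309 0.1965 0.071 ]
178 0.037 [0.5306 0.1934 0.037 ]
178 0.071 [0.5307 0.1926 0.071 ]
[0.53257674 0.17830331 0.051     ] [[390.40205254 217.48948974]]
0.0 [[390. 217.]] top edge [[391. 221.]]
0.004 [[390. 207.]] top edge [[391. 209.]]
0.008 [[391. 196.]] top edge [[391. 197.]]
0.012 [[391. 185.]] top edge [[391. 185.]]
0.016 [[391. 174.]] top edge [[391. 172.]]
```

View pics/w28c.png

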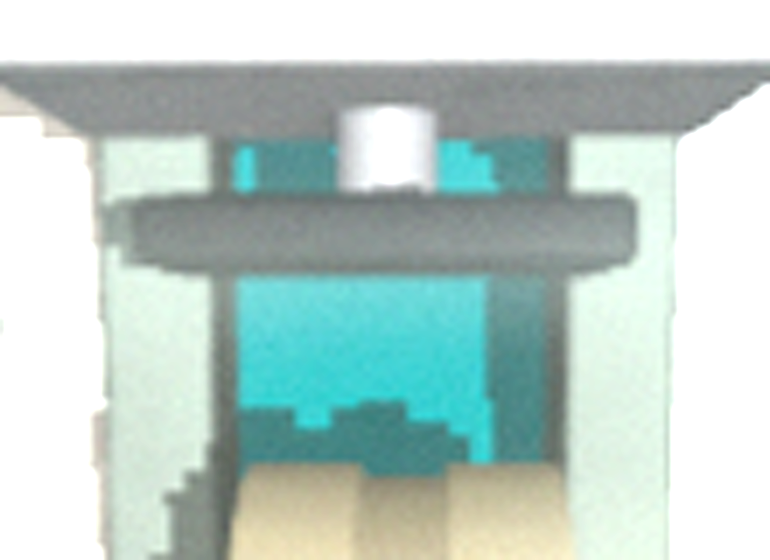

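Run:
```python
from h import *
rows([],.5)
roll(np.array([.5245,.1295,.052]),-7,6,5,.005)
```

```text
t 27.4 pos [0.5273 0.1299 0.0489] rot [-179.96   -7.2    86.75] F [0.9 0.4 5.9] op 0.0243

t 27.4 pos [0.5245 0.1301 0.047 ] rot [-179.96   -7.2    86.75] F [0.9 0.4 5.9] op 0.0243
0.004, 0.066, -0.001, -0.43, 0.03, 0, 0.22, 0.008, 0.133, -0.001, -0.86, 0.05, -0, 0.22, 0.013, 0.199, -0.001, -1.3, 0.08, 0, 0.22, 0.017, 0.266, -0.001, -1.73, 0.11, 0, 0.22, 0.021, 0.332, -0, -2.16, 0.14, -0, 0.22
```

Request:
{"op": "apply_moves", "data": {"targets": [0.0,0.066,0.005,-0.43,0.03,0,0.22,0,0.133,0.005,-0.86,0.05,0,0.22,0,0.199,0.005,-1.3,0.08,0,0.22,0,0.266,0.005,-1.73,0.11,0,0.22,0.003,0.332,0.005,-2.16,0.14,0,0.22]}}

```text
time: 27.9
ee_pos: [0.5278, 0.1398, 0.049]
tcp_rot: [-179.9, 5.9, 86.7]
wrist_force: [2.2, 1.5, 3.3]
opening: 0.0243
```

Request:
{"op": "apply_moves", "data": {"targets": [0,0,0,0,0,0,0.22,0,0,0,0,0,0,0.22]}}

```text
time: 28.1
ee_pos: [0.5278, 0.1401, 0.0489]
tcp_rot: [-179.9, 5.8, 86.7]
wrist_force: [2.3, 1.0, 4.9]
opening: 0.0242
```

Run:
```python
from h import *
rows([],.5)
c=snap("wrist","w29.png"); 
rows([],.5)
```

```text
t 28.1 pos [0.5278 0.1401 0.0489] rot [-179.88    5.8    86.74] F [2.3 1.  4.9] op 0.0242

t 28.15 pos [0.5278 0.1399 0.0489] rot [-179.87    5.79   86.73] F [1.8 1.6 5.7] op 0.0243
```

View pics/w29.png

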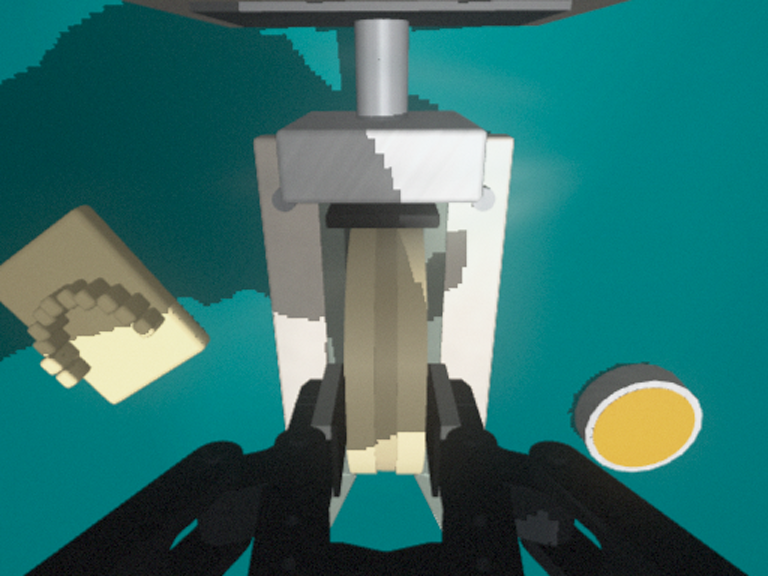

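Request:
{"op": "apply_moves", "data": {"targets": [0.001,0.02,0,0,0,0,0.22,0.002,0.04,0,0,0,0,0.22,0.004,0.06,0,0,0,0,0.22,0.005,0.08,0,0,0,0,0.22,0.006,0.1,0,0,0,0,0.22]}}

```text
time: 28.65
ee_pos: [0.5278, 0.1419, 0.0488]
tcp_rot: [-179.9, 5.9, 86.7]
wrist_force: [3.2, -1.4, 5.7]
opening: 0.0244
```

Request:
{"op": "apply_moves", "data": {"targets": [0.001,0.02,0,0,0,0,0.22,0.002,0.04,0,0,0,0,0.22,0.002,0.04,0,0,0,0,0.22]}}

```text
time: 28.95
ee_pos: [0.5277, 0.1432, 0.0487]
tcp_rot: [-179.8, 5.9, 86.7]
wrist_force: [2.8, -1.1, 4.9]
opening: 0.0244
```

Request:
{"op": "apply_moves", "data": {"targets": [0.001,0.02,0,0,0,0,0.22,0.002,0.04,0,0,0,0,0.22,0.002,0.04,0,0,0,0,0.22]}}

```text
time: 29.25
ee_pos: [0.5276, 0.1446, 0.0486]
tcp_rot: [-179.8, 5.9, 86.7]
wrist_force: [3.1, -2.6, 4.6]
opening: 0.0243
```

Request:
{"op": "apply_moves", "data": {"targets": [0.001,0.02,0,0,0,0,0.22,0.002,0.04,0,0,0,0,0.22,0.002,0.04,0,0,0,0,0.22]}}

```text
time: 29.55
ee_pos: [0.5275, 0.146, 0.0485]
tcp_rot: [-179.8, 5.9, 86.7]
wrist_force: [2.7, -3.3, 5.3]
opening: 0.0245
```

Request:
{"op": "apply_moves", "data": {"targets": [0.001,0.02,0,0,0,0,0.22,0.002,0.04,0,0,0,0,0.22,0.002,0.04,0,0,0,0,0.22]}}

```text
time: 29.85
ee_pos: [0.5275, 0.1474, 0.0483]
tcp_rot: [-179.8, 5.9, 86.7]
wrist_force: [2.4, -1.2, 5.6]
opening: 0.0249
```

Request:
{"op": "apply_moves", "data": {"targets": [0.001,0.02,0,0,0,0,0.22,0.002,0.04,0,0,0,0,0.22,0.002,0.04,0,0,0,0,0.22]}}

```text
time: 30.15
ee_pos: [0.5274, 0.1486, 0.0482]
tcp_rot: [-179.8, 5.9, 86.7]
wrist_force: [2.3, -2.7, 5.6]
opening: 0.0245
```

Run:
```python
from h import *
rows([],.5)
c=snap("wrist","w30.png"); im=cv2.cvtColor(c["img"],cv2.COLOR_RGB2BGR)
cv2.imwrite("pics/w30c.png",cv2.convertScaleAbs(cv2.resize(im[80:190,190:330],None,fx=5,fy=5,interpolation=cv2.INTER_CUBIC),alpha=1.8))
rows([],.5)
```

```text
t 30.15 pos [0.5274 0.1486 0.0482] rot [-179.77    5.91   86.72] F [ 2.3 -2.7  5.6] op 0.0245

t 30.2 pos [0.5274 0.1486 0.0482] rot [-179.77    5.91   86.72] F [ 2.6 -2.2  4.5] op 0.0245
```

View pics/w30c.png

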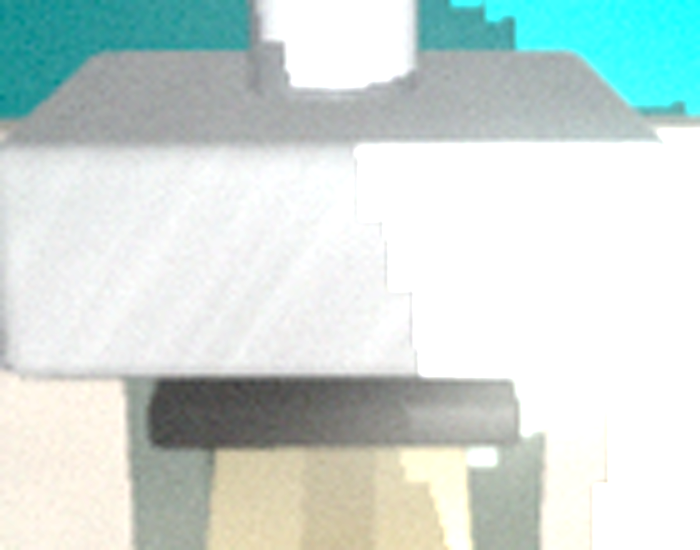

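Request:
{"op": "apply_moves", "data": {"targets": [0.001,0.02,0,0,0,0,0.22,0.002,0.04,0,0,0,0,0.22,0.002,0.04,0,0,0,0,0.22]}}

```text
time: 30.5
ee_pos: [0.5273, 0.1495, 0.0482]
tcp_rot: [-179.8, 5.9, 86.7]
wrist_force: [3.0, -5.3, 2.9]
opening: 0.0243
```

Request:
{"op": "apply_moves", "data": {"targets": [0.001,0.02,0,0,0,0,0.22,0.002,0.04,0,0,0,0,0.22,0.002,0.04,0,0,0,0,0.22]}}

```text
time: 30.8
ee_pos: [0.5273, 0.1506, 0.048]
tcp_rot: [-179.7, 6.0, 86.7]
wrist_force: [2.9, -4.5, 3.8]
opening: 0.0244
```

Request:
{"op": "apply_moves", "data": {"targets": [0.001,0.02,0,0,0,0,0.22,0.002,0.04,0,0,0,0,0.22,0.002,0.04,0,0,0,0,0.22]}}

```text
time: 31.1
ee_pos: [0.5273, 0.1518, 0.0479]
tcp_rot: [-179.7, 6.0, 86.7]
wrist_force: [2.3, -5.3, 3.3]
opening: 0.0244
```

Request:
{"op": "apply_moves", "data": {"targets": [0.001,0.02,0,0,0,0,0.22,0.002,0.04,0,0,0,0,0.22,0.002,0.04,0,0,0,0,0.22]}}

```text
time: 31.4
ee_pos: [0.5272, 0.153, 0.0478]
tcp_rot: [-179.7, 6.0, 86.7]
wrist_force: [2.3, -4.1, 3.2]
opening: 0.0244
```

Request:
{"op": "apply_moves", "data": {"targets": [0.001,0.02,0,0,0,0,0.22,0.002,0.04,0,0,0,0,0.22,0.002,0.04,0,0,0,0,0.22]}}

```text
time: 31.7
ee_pos: [0.5272, 0.1541, 0.0477]
tcp_rot: [-179.7, 6.0, 86.7]
wrist_force: [1.8, -4.2, 2.6]
opening: 0.0243
```

Request:
{"op": "apply_moves", "data": {"targets": [0.001,0.02,0,0,0,0,0.22,0.002,0.03,0,0,0,0,0.22,0.002,0.03,0,0,0,0,0.22]}}

```text
time: 32.0
ee_pos: [0.5271, 0.155, 0.0476]
tcp_rot: [-179.7, 6.0, 86.7]
wrist_force: [1.7, -5.2, 1.4]
opening: 0.0247
```

Request:
{"op": "apply_moves", "data": {"targets": [0.001,0.02,0,0,0,0,0.22,0.002,0.03,0,0,0,0,0.22,0.002,0.03,0,0,0,0,0.22]}}

```text
time: 32.3
ee_pos: [0.527, 0.1559, 0.0475]
tcp_rot: [-179.7, 6.0, 86.7]
wrist_force: [2.4, -4.4, 1.5]
opening: 0.0241
```

Request:
{"op": "apply_moves", "data": {"targets": [0.001,0.02,0,0,0,0,0.22,0.002,0.03,0,0,0,0,0.22,0.002,0.03,0,0,0,0,0.22]}}

```text
time: 32.6
ee_pos: [0.527, 0.1568, 0.0474]
tcp_rot: [-179.7, 6.0, 86.7]
wrist_force: [0.9, -4.8, 0.5]
opening: 0.0245
```

Run:
```python
from h import *
rows([],.5)
c=snap("wrist","w31.png"); im=cv2.cvtColor(c["img"],cv2.COLOR_RGB2BGR)
cv2.imwrite("pics/w31c.png",cv2.convertScaleAbs(cv2.resize(im[80:190,190:330],None,fx=5,fy=5,interpolation=cv2.INTER_CUBIC),alpha=1.8))
c=snap("side","d31.png"); im=cv2.cvtColor(c["img"],cv2.COLOR_RGB2BGR)
cv2.imwrite("pics/d31c.png",cv2.convertScaleAbs(cv2.resize(im[215:325,120:260],None,fx=5,fy=5,interpolation=cv2.INTER_CUBIC),alpha=1.5))
rows([],.5)
```

```text
t 32.6 pos [0.527  0.1568 0.0474] rot [-179.66    5.97   86.72] F [ 0.9 -4.8  0.5] op 0.0245

t 32.7 pos [0.5271 0.157  0.0475] rot [-179.66    5.95   86.73] F [ 0.6 -4.7 -2.7] op 0.024
```

View pics/w31.png

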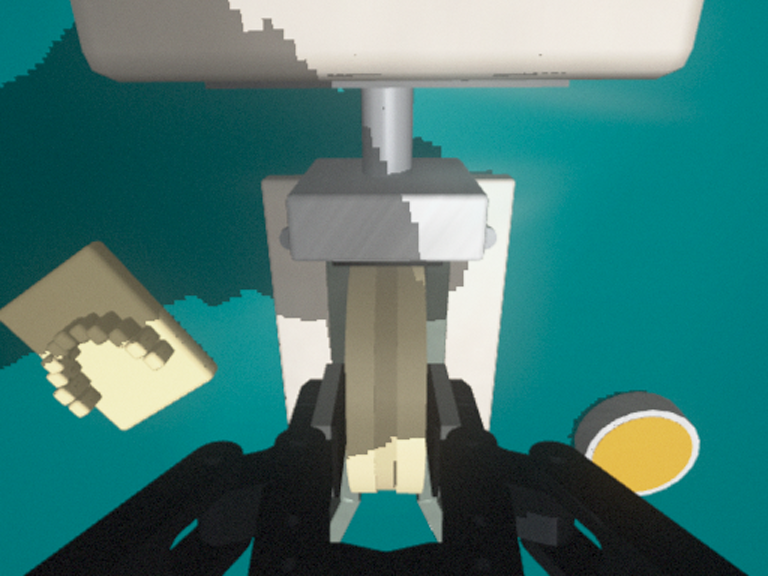

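View pics/w31c.png

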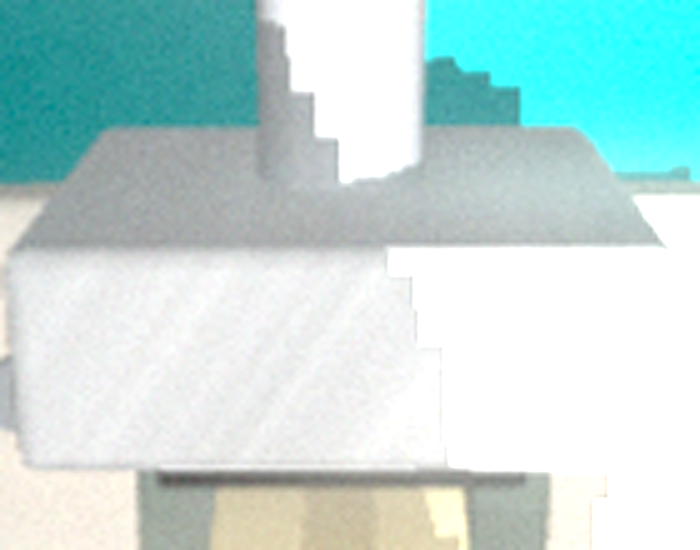

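View pics/d31c.png

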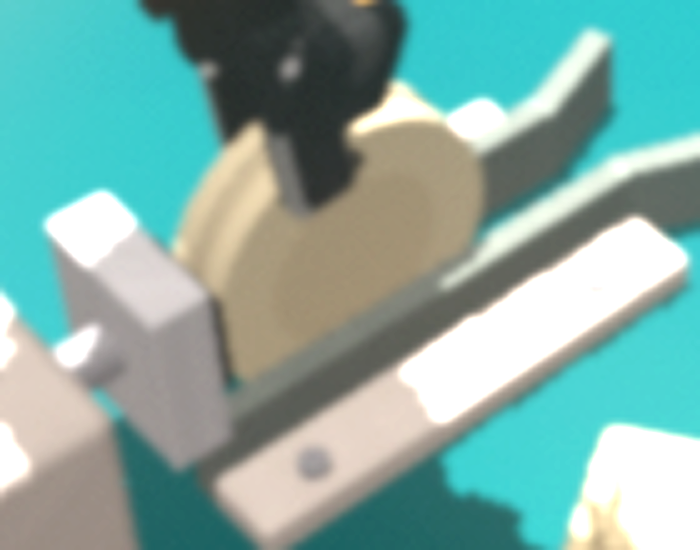

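Run:
```python
from h import *
c=cam("wrist")
for z in (.071,.051): print(onz(c,386/1.5,266/1.5,z).round(4))
print("backstop front top", onz(c,386/1.5,260/1.5,.087).round(4))
c,x=wdisc([.5295,.154,1.508],box=[226,174,290,330]); bayframe(x,86.3,(.5222,.049))
rows([],.5)
```

```text
[0.5303 0.1978 0.071 ]
[0.5297 0.1897 0.051 ]
backstop front top [0.5308 0.206  0.087 ]
disc [0.5298 0.1435 1.6915] deg 96.92 res 2435 10304.0 box [226 174 290 330]
bay x,y 0.0948 -0.0015
t 32.85 pos [0.5271 0.1572 0.0475] rot [-179.67    5.92   86.74] F [ 0.4 -3.6 -3.8] op 0.0246
```

Request:
{"op": "apply_moves", "data": {"targets": [0,0,0,0,0,0,0.26,0,0,0,0,0,0,0.32,0,0,0,0,0,0,0.4,0,-0.1,0.03,0.5,-0.03,0,0.45,0,-0.2,0.03,1,-0.06,0,0.45]}}

```text
time: 33.35
ee_pos: [0.5282, 0.1524, 0.0497]
tcp_rot: [-179.8, -0.3, 86.8]
wrist_force: [0.3, -0.5, 0.2]
opening: 0.0388
```

Run:
```python
from h import *
cam("wrist")
c=snap("wrist","w32.png"); 
rows([],.5)
c,x=wdisc([.5295,.149,1.508],box=[226,174,290,330]); bayframe(x,86.3,(.5222,.049))
```

```text
t 33.45 pos [0.5281 0.1508 0.0499] rot [-179.86   -0.22   86.65] F [ 0.5  0.9 -0.4] op 0.038

disc [0.5284 0.1462 1.5137] deg 86.73 res 1957 8747.0 box [226 174 290 330]
bay x,y 0.0974 0.0001
```

View pics/w32.png

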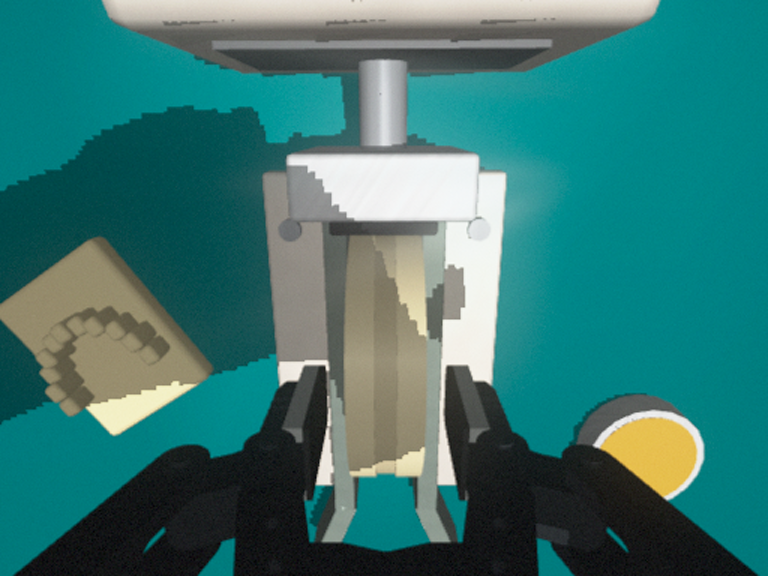

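Request:
{"op": "apply_moves", "data": {"targets": [0,-0.05,-0.15,0,0,0,0.42,0,-0.05,-0.3,0,0,0,0.36,0,-0.05,-0.3,0,0,0,0.3,0,-0.05,-0.3,0,0,0,0.25,0,-0.05,-0.3,0,0,0,0.22], "newtons": 50}}

```text
time: 34.05
ee_pos: [0.5274, 0.1499, 0.0396]
tcp_rot: [-179.7, -0.1, 86.7]
wrist_force: [-0.8, -0.1, -4.5]
opening: 0.0238
```

Request:
{"op": "apply_moves", "data": {"targets": [0,0,0,0,0,0,0.2,0,0,0,0,0,0,0.2]}}

```text
time: 34.25
ee_pos: [0.5277, 0.1498, 0.0399]
tcp_rot: [-179.8, -0.1, 86.7]
wrist_force: [-0.2, -0.1, -4.0]
opening: 0.0247
```

Request:
{"op": "apply_moves", "data": {"targets": [0.001,0.02,0,0,0,0,0.2,0.002,0.03,0,0,0,0,0.2,0.002,0.03,0,0,0,0,0.2]}}

```text
time: 34.55
ee_pos: [0.5278, 0.1505, 0.0401]
tcp_rot: [-179.8, -0.1, 86.7]
wrist_force: [-0.7, -0.8, -3.5]
opening: 0.0242
```

Request:
{"op": "apply_moves", "data": {"targets": [0.001,0.02,0,0,0,0,0.2,0.002,0.03,0,0,0,0,0.2,0.002,0.03,0,0,0,0,0.2]}}

```text
time: 34.85
ee_pos: [0.5279, 0.1515, 0.0401]
tcp_rot: [-179.8, -0.1, 86.7]
wrist_force: [0.5, -2.7, -3.8]
opening: 0.0239
```

Request:
{"op": "apply_moves", "data": {"targets": [0.001,0.02,0,0,0,0,0.2,0.002,0.03,-0.01,0,0,0,0.2,0.002,0.03,-0.01,0,0,0,0.2]}}

```text
time: 35.15
ee_pos: [0.528, 0.1526, 0.0399]
tcp_rot: [-179.8, -0.1, 86.7]
wrist_force: [-0.7, -2.5, -3.7]
opening: 0.024
```

Request:
{"op": "apply_moves", "data": {"targets": [0.001,0.02,0,0,0,0,0.2,0.002,0.03,0,0,0,0,0.2,0.002,0.03,0,0,0,0,0.2]}}

```text
time: 35.45
ee_pos: [0.5281, 0.1529, 0.04]
tcp_rot: [-179.8, -0.0, 86.7]
wrist_force: [-1.0, -6.6, -1.7]
opening: 0.0241
```

Request:
{"op": "apply_moves", "data": {"targets": [0.001,0.02,0,0,0,0,0.2,0.002,0.03,0,0,0,0,0.2,0.002,0.03,0,0,0,0,0.2]}}

```text
time: 35.75
ee_pos: [0.5281, 0.153, 0.0401]
tcp_rot: [-179.8, 0.0, 86.7]
wrist_force: [-2.7, -9.4, 0.9]
opening: 0.0239
```

Steep force rise with the TCP stalled at y = 0.153: the plate is at its stop. I'll look before letting go.

Run:
```python
from h import *
rows([],.5)
c=snap("wrist","w33.png"); im=cv2.cvtColor(c["img"],cv2.COLOR_RGB2BGR)
cv2.imwrite("pics/w33c.png",cv2.convertScaleAbs(cv2.resize(im[80:190,190:330],None,fx=5,fy=5,interpolation=cv2.INTER_CUBIC),alpha=1.8))
rows([],.5)
```

```text
t 35.75 pos [0.5281 0.153  0.0401] rot [-1.798e+02  4.000e-02  8.668e+01] F [-2.7 -9.4  0.9] op 0.0239

t 35.8 pos [0.5281 0.153  0.0401] rot [-1.798e+02  3.000e-02  8.668e+01] F [-2.1 -9.3  1.7] op 0.0239
```

View pics/w33.png

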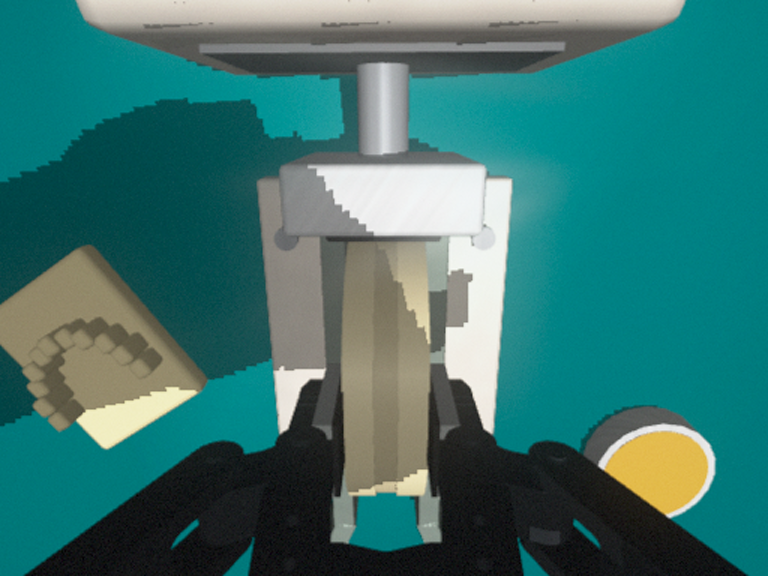

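View pics/w33c.png

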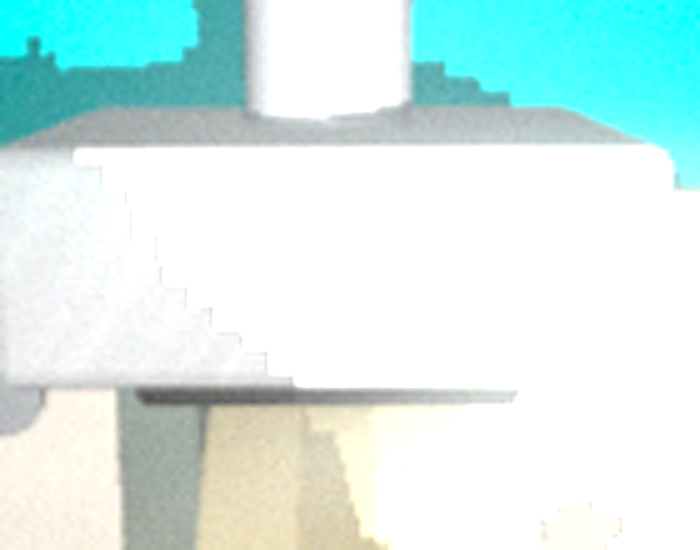

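Run:
```python
from h import *
c=cam("wrist")
print(onz(c,386/1.5,80+403/5-.5,.071).round(4), onz(c,386/1.5,80+403/5-.5,.06).round(4))
```

```text
[0.5317 0.2005 0.071 ] [0.5315 0.198  0.06  ]
```

Request:
{"op": "apply_moves", "data": {"targets": [0.001,0.02,0,0,0,0,0.2,0.002,0.03,0,0,0,0,0.2,0.002,0.03,0,0,0,0,0.2]}}

```text
time: 36.15
ee_pos: [0.5281, 0.1532, 0.0403]
tcp_rot: [-179.8, 0.1, 86.7]
wrist_force: [-3.1, -14.1, 2.4]
opening: 0.0238
```

Request:
{"op": "apply_moves", "data": {"targets": [0,-0.03,0,0,0,0,0.2,0,-0.06,0,0,0,0,0.2,0,-0.09,0,0,0,0,0.2,0,-0.09,0,0,0,0,0.2], "newtons": 20}}

```text
time: 36.55
ee_pos: [0.5282, 0.1527, 0.0398]
tcp_rot: [-179.8, -0.1, 86.7]
wrist_force: [-1.3, -2.0, -2.4]
opening: 0.0241
```

Request:
{"op": "apply_moves", "data": {"targets": [0,0,0,0,0,0,0.27,0,0,0,0,0,0,0.31,0,0,0,0,0,0,0.36,0,0,0,0,0,0,0.43,0,0,0,0,0,0,0.5]}}

```text
time: 37.05
ee_pos: [0.5284, 0.1528, 0.0401]
tcp_rot: [-179.8, -0.1, 86.7]
wrist_force: [0.5, -0.0, -0.8]
opening: 0.0426
```

Run:
```python
from h import *
c=snap("wrist","w34.png")
rows([],.5)
```

```text
t 37.1 pos [0.5283 0.1527 0.0401] rot [-1.7981e+02 -1.2000e-01  8.6730e+01] F [ 0.3 -0.7  0.4] op 0.0427
```

View pics/w34.png

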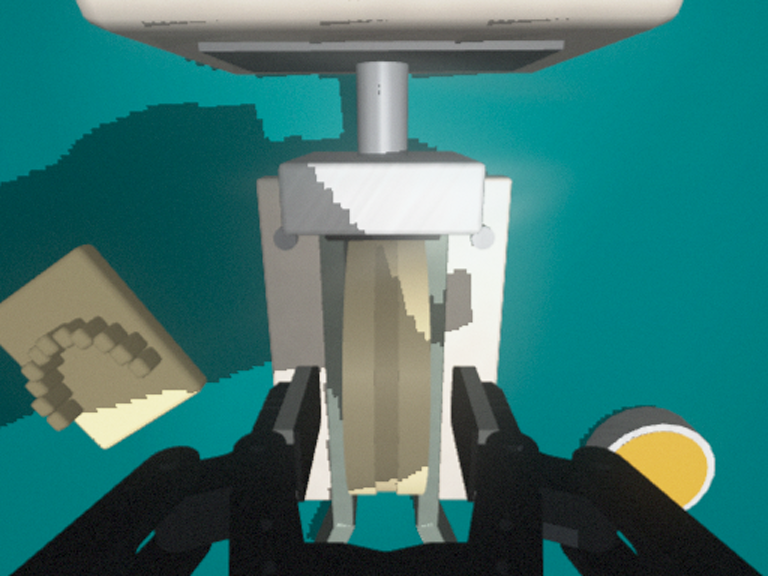

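Free and standing, the disc is centred in the bay (columns 343–430). I'll raise the gripper straight up and check.

Request:
{"op": "apply_moves", "data": {"targets": [0,0,0.4,0,0,0,0.5,0,0,1.2,0,0,0,0.5,0,0,2.4,0,0,0,0.5,0,0,3.8,0,0,0,0.5,0,-0.8,5,0,0,0,0.5]}}

```text
time: 37.6
ee_pos: [0.5281, 0.1299, 0.1927]
tcp_rot: [-179.9, -0.2, 86.9]
wrist_force: [1.1, 0.2, 0.0]
opening: 0.0425
```

Request:
{"op": "apply_moves", "data": {"targets": [-1,-1.5,1,0,0,0,0.5,-2,-3,2,0,0,0,0.5,-3,-4.5,2,0,0,0,0.5,-3,-4.5,2,0,0,0,0.5]}}

```text
time: 38.0
ee_pos: [0.4367, -0.0084, 0.2526]
tcp_rot: [-180.0, -0.1, 86.7]
wrist_force: [0.1, -0.2, 0.8]
opening: 0.0427
```

Run:
```python
from h import *
cs=snap("scene","s35.png"); 
for q in ("tin_a","model"):
  for r in recognise(q,"scene"):
    b=r["box"];print(q,r["conf"],onz(cs,(b[0]+b[2])/2,(b[1]+b[3])/2,.008 if q=="tin_a" else .012).round(4))
cd=snap("side","d35.png")
im=cv2.cvtColor(cs["img"],cv2.COLOR_RGB2BGR)
cv2.imwrite("pics/s35c.png",cv2.convertScaleAbs(cv2.resize(im[120:220,240:370],None,fx=5,fy=5,interpolation=cv2.INTER_CUBIC),alpha=1.5))
im=cv2.cvtColor(cd["img"],cv2.COLOR_RGB2BGR)
cv2.imwrite("pics/d35c.png",cv2.convertScaleAbs(cv2.resize(im[215:325,120:270],None,fx=5,fy=5,interpolation=cv2.INTER_CUBIC),alpha=1.4))
rows([],.5)
```

```text
tin_a 0.84 [ 0.6547 -0.157   0.008 ]
tin_a 0.61 [0.6548 0.0589 0.008 ]
model 0.63 [0.3927 0.1366 0.012 ]
t 38.2 pos [ 0.4383 -0.0067  0.2508] rot [-1.7989e+02 -1.3000e-01  8.6650e+01] F [ 0.3  0.9 -0.1] op 0.0428
```

View pics/s35c.png

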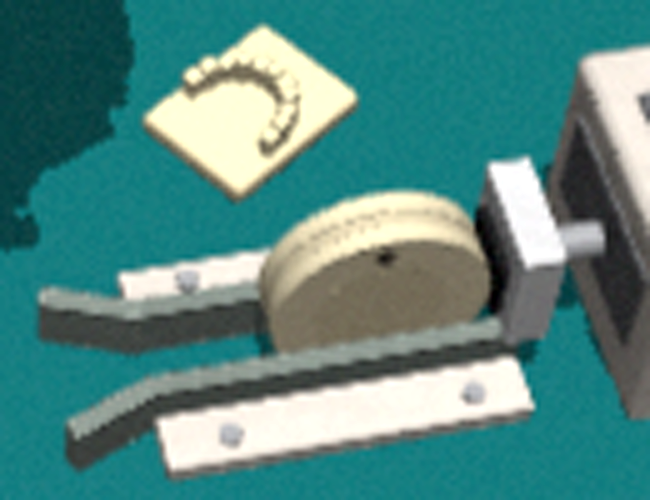

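View pics/d35c.png

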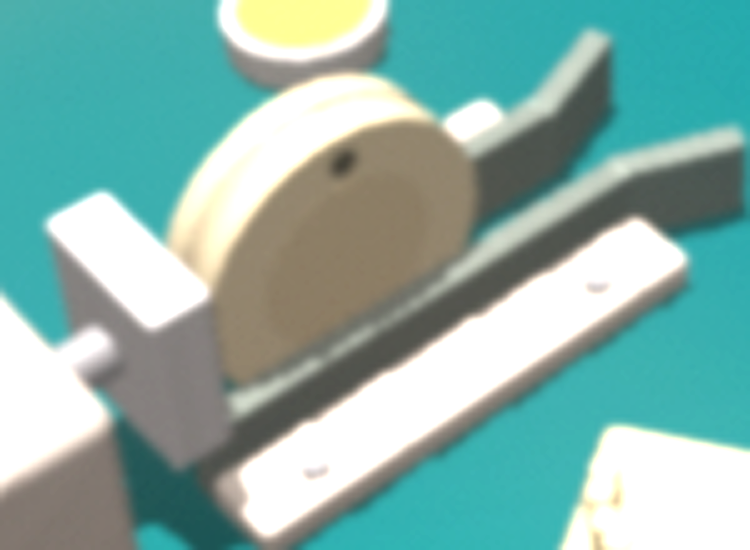

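View pics/s35.png

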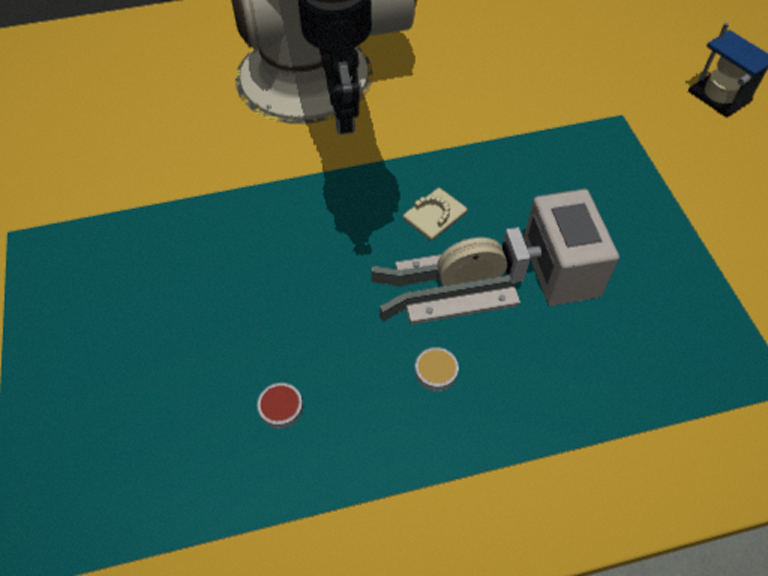

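The disc stands upright in the bay against the plate, with the dimple on top after about a full turn. The tins and model are at the same pixels as at the start. Handing in.

Run:
```python
from h import *
print(bot.get_obs()["time"], bot.job_done())
```

```text
the job is handed in; nothing more can be done
38.2 None
```

The disc is standing upright in the bay with the plate pushed home. I handed the job in at 38.2 s of the 58 s allowed, and no verdict is reported.

**What I did:**
- **Aligning:** I gripped the disc on its rim and turned it about 15° in line with the bay.
- **Rolling:** My first try, pushing it from behind, jammed because the rubber pads held the rim, so I backed off. I then rolled it in five turns by gripping it and turning the tool about the disc's axis. The dimple passed the bottom in front of the bay.
- **Pressing:** On the first press the disc slipped in the 20 N grip before the plate was home. I regripped nearer its centre at 50 N and pushed until the force rose steeply.
- **Finishing:** I relaxed the push, let go and lifted clear.

**What the last checks showed:**
- **Plate:** The force rose from about 3 N to 14 N while the arm moved less than 1 mm. In the wrist picture the plate face had moved back about 7.5 mm, which agrees with the 7 mm stop within the calibration.
- **Disc:** It stands upright in the bay, about 100 mm inside the mouth and within about 2 mm of the middle line by eye. The gripper is well clear.
- **Tins and model:** They sit at the same places in the scene picture as at the start. Their network boxes differed by 4 to 7 mm, which I take as detection noise.

**What disagreed or was not measured:**
- The bay's sideways position differed by about 2 mm between the fixed cameras and the wrist camera. I steered by the wrist camera.
- The model fits of the disc inside the bay were poor, so I placed it there by eye and from the arm's position.
- The wrist carried the disc's weight for short moments while rolling. I judge the lift at about 1 mm or less, but did not measure it.
- I did not measure the speed after release.

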